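# Load channel clips onto a gravity chute

### The job

Load the two wide black channel clips onto the sloping bar of the gravity chute: each must sit astride the bar, open side down, and both must be all the way down, the lower one against the end stop and the other right behind it. The clips may hang up on the bar, so see that they go fully home, but do not press hard on the bar or stop; leave the narrow clip and the other things on the bench where they are.

Things in the scene. Friction and masses are not known exactly. Their poses are not given: they have to be found in the camera images.
- clip_a: Wide black-anodised aluminium U clip, lying on its side: 44 mm over the legs (y), gap 32; 46 from back to leg ends (x), back 12 thick, legs 34 long, 6 thick; 32 long (z, up at first); 50 to 100 g. Origin: centre of this outer box; +x is the way the legs point (leg ends x=+23, back x=-23, inside of back x=-11 mm). To load.
- clip_b: Wide black-anodised aluminium U clip, lying on its side: 44 mm over the legs (y), gap 32; 46 from back to leg ends (x), back 12 thick, legs 34 long, 6 thick; 32 long (z, up at first); 50 to 100 g. Origin: centre of this outer box; +x is the way the legs point (leg ends x=+23, back x=-23, inside of back x=-11 mm). To load; same as clip_a.
- rail: Fixed sloping steel bar of the chute, 250 mm long, 27 wide, 34 deep, falling at 25 degrees roughly to the robot's left. Origin: top face, mid-width, at the upper, open end, 175 mm above the bench. x: down along the bar; z: square out of the top face; y: across. Two 16 mm thick posts under it and a base plate 270 x 70 x 12 mm carry it; nothing stands beside it.
- load_end (a point): Upper, open end of the bar's top face (the rail's origin). A clip astride rests the inside of its back on the top face, its origin 11 mm below that face, with 2.5 mm play each side. Set free, it may run down by itself or stick and need a push of under 1 N (friction differs from case to case).
- stop_face (a point): Where the bar's top face meets the end stop, x = 250 mm on the rail. The stop is a rigid plate 8 mm thick and 40 mm wide that rises 22 mm above the top face. Fully home, the lower clip's origin lies 16 mm and the next one's 48 mm up the bar from here (rail x = 234 and 202 mm).
- small_clip: Narrow clip of the same make, not to be loaded: 32 mm wide over the legs (gap 20 mm, too narrow for the bar), otherwise as the wide ones, 46 mm tall, 32 mm long, lying on its side among them. Origin and axes as for the wide clips.
- hammer: Loose hammer lying at the robot's right, outside the work. Origin on its handle; bystander.
- tape_roll: Loose roll of tape lying flat at the left, 90 mm across, 25 mm high. Origin: centre of its underside; bystander.
- glue: Loose standing white bottle, 72 mm across, 160 mm high, at the right. Origin: centre of its underside; bystander.
- offcut: Loose wood offcut 90 x 45 x 22 mm at the left. Origin: centre of its underside; bystander.
Mind the look-alikes: they are no part of the job. Leave any orange look-alike of the clip_b alone.

How it is judged:
By the outcome, as a careful person would: the job done as asked, in the order asked, and still so for the second after the job is handed in, with the robot touching nothing.
It also fails if it takes over 72 s, if anything falls off the work surface, if the arm or the gripper's body presses on something with over 40 N, if the wrist force passes 120 N, or if a joint passes its speed limit or range.

### The arm

A 7-joint arm with a two-finger parallel gripper is mounted at the origin on the work surface. World frame = base frame: x ahead of the robot, y to its left, z up, the work surface at z = 0. Lengths are in m, angles in rad, forces in N, time in s.
With the tool pointing down it reaches from about 0.35 to 0.775 m from the base axis. Payload 3.1 kg.
Tool frame: the origin (TCP) lies where the fingers leave the gripper's body, on its centre line; the fingertips stand 73 mm ahead of it and the grasp point (between the pads) lies 54 mm ahead of it; z points along the fingers, x is the direction in which the jaws open and shut, and the axes are right-handed (so a half turn about z gives the same grasp; the last joint's range is limited). The gripper opens to 85 mm and grips with 20 to 120 N. Pads are 22 mm wide; open, the fingers measure 114 mm over their backs; the gripper's body (76 mm by 85 mm) begins 54 mm behind the grasp point. The pads swing forward as they close: fully open they stand 13 mm farther back than shut.
Start: joints at [-1.387, 0.311, 0.014, 1.512, -0.004, 1.319, -0.027], TCP at [0.123, 0.536, 0.304] pointing down, gripper open.
Joint ranges: [-2.7, 2.7], [-0.3, 1.91], [-1.27, 1.3], [0.12, 2.57], [-1.44, 4.58], [0.2, 2.03], [-3.05, 3.05]. Speed limits (rad/s): [2.79, 2.79, 3.14, 3.14, 3.14, 3.14, 3.14].

### API

Orientations are given as [roll, pitch, yaw] about the fixed x, y, z axes, in that order (R = Rz(yaw) Ry(pitch) Rx(roll)).
In Python, from station import ctrl gives the robot as it stands.
- The arm moves only by the tool drive_tool, never from a script. Its argument "moves" is text: rows parted by semicolons, each of 4 numbers parted by spaces: the shift along the tool's x, y, z in m, then the turn about the tool's z in rad. A call has 1 to 10 rows; each row is the pose to reach, as a shift and turn from the pose measured when the call began, along the tool's axes at that moment; what a row does not reach only later rows make up. A row lasts 1/12 s, in which the tool goes at most 41.7 mm and 7.16 degrees, less where a joint would pass 70% of its speed; a pose out of reach is approached as far as the arm can. A call with a gripper value outside its range is refused whole. "hand" is the opening in per cent of the stroke, from 0 (shut) to 100 (fully open), set as the call begins (left out, the last holds). The fingers move at their own pace and stop on an object; "grip_force" is the grip in N (left out, the last holds). Time passes only in rows, so rows that repeat a pose let the fingers close. It gives the time, the measured TCP pose, the force and the opening at its end, in the units of the state.
- ctrl.observe(): the state, without advancing time (a new reading comes with each control period).
- ctrl.read_camera(name): name is "side" or "top" or "wrist"; returns a dict with "color" (420x560x3 uint8, red, green, blue), "fov_y" (degrees; the focal length in pixels is half the picture's height over the tangent of half this angle, whatever the lens; pixels are square), "cx", "cy" (the principal point, pixels), "rvec" (rotation vector, rad) and "tvec" (3), from world to camera coordinates, as OpenCV has them. Camera axes: x right, y down, z forward; pixel columns grow to the right and rows downward; lengths in m; the calibration is good to about 2 mm. The wrist camera is an equidistant fisheye: a pixel r from the principal point sees the ray r / f radians off the axis. A picture is of the moment at which its call begins. There is no depth.
- ctrl.sign_off(): hands the job in, once; it reports no verdict.
The state is a dict: "time": time; "joint_pos": joint angles; "dq": joint speeds; "effort": joint torques, N m; "position": TCP position; "orientation": TCP orientation; "wrist_force": force on the tool from outside, world axes, zero at the start; "moment": the same for the moment, N m; "width": finger opening in m.
Only numpy, scipy, OpenCV 4.12 (cv2) and the standard library are available. Lean on these libraries where they do the work, as an engineer would, in place of code of your own. Each camera call takes 0.05 s, during which the arm holds its last target.

## Working session

There is one attempt and no reset: what is moved stays moved. The work goes in short steps, Python scripts to look and compute and a tool call to move; the robot and the scene stay as the last step left them, time stands still between calls to the robot, and variables do not carry over. Pictures are saved under pics/ and viewed, and the job is handed in when it is done.

Besides the shell and the picture viewer there is one more tool, called after ">>>" as name(argument=value, ...), one argument or row to a line, values as JSON. drive_tool: Moves the arm, as the interface text tells. Its arguments: {"type":"object","properties":{"moves":{"type":"string"},"hand":{"type":"number"},"grip_force":{"type":"number"}},"required":["moves"]}

```bash
ls; mkdir -p pics
python3 - <<'E'
from station import ctrl
import cv2
s=ctrl.observe(); print(s)
for n in ["side","top","wrist"]:
    c=ctrl.read_camera(n); cv2.imwrite(f"pics/{n}0.png",c["color"][:,:,::-1]); print(n,{k:v for k,v in c.items() if k!="color"})
E
```

```text
pics
{'time': 0.0, 'joint_pos': array([-1.3866677 ,  0.31173648,  0.01397229,  1.51310777, -0.00439391,
        1.3192263 , -0.02720811]), 'dq': array([-0.00021137,  0.00131767, -0.00131315,  0.0012065 , -0.00103115,
       -0.00115102,  0.00149581]), 'effort': array([-1.50608053e-04, -3.79920173e+01,  1.45847700e-01, -2.30593085e+01,
        1.22047242e-02,  1.31401603e-02, -2.29694237e-06]), 'position': array([0.1229959 , 0.5354692 , 0.30279444]), 'orientation': array([3.14149366e+00, 2.44523605e-03, 1.34505632e+00]), 'wrist_force': array([-0.39621052, -0.39060224, -0.88543308]), 'moment': array([-0.00143711,  0.02532919, -0.02935497]), 'width': 0.0853066672882723}
side {'fov_y': 49.8875935669616, 'cx': 271.71270830022684, 'cy': 215.8000266859473, 'rvec': array([ 2.14893651, -0.71296367,  0.37684815]), 'tvec': array([-0.40114646,  0.26235064,  1.11214551])}
top {'fov_y': 53.17953174398645, 'cx': 277.4994804839155, 'cy': 205.62904642407992, 'rvec': array([ 2.11817037, -2.17117191,  0.12868277]), 'tvec': array([0.02498546, 0.53950823, 1.32918404])}
wrist {'fov_y': 65.70646984690485, 'cx': 280.83254769727637, 'cy': 210.61029475518774, 'rvec': array([-2.26071974, -1.80138036, -0.27178898]), 'tvec': array([-0.54963126, -0.04029414,  0.38040509])}
```

View pics/side0.png

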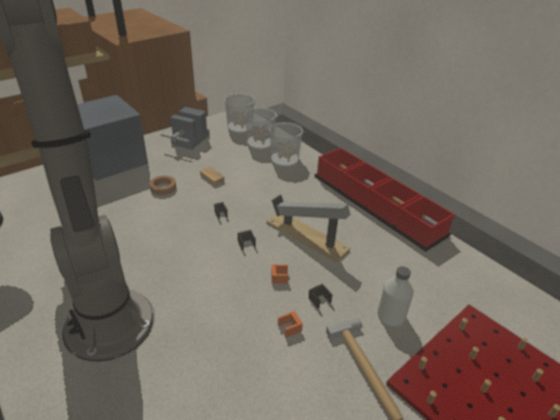

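View pics/top0.png

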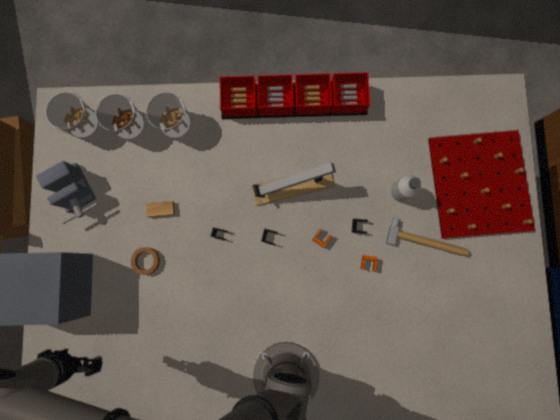

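View pics/wrist0.png

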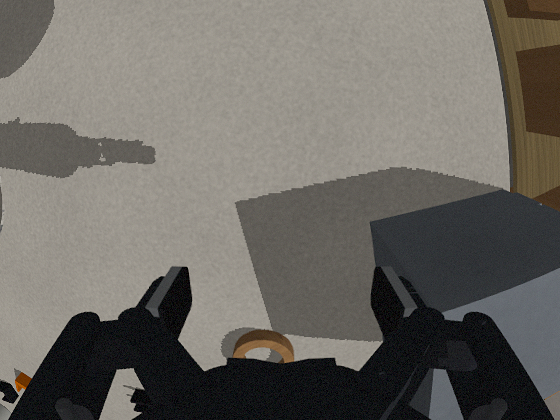

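```bash
cat > h.py <<'E'
import numpy as np, cv2
from station import ctrl
def cam(n):
    c=ctrl.read_camera(n); c["name"]=n
    c["R"]=cv2.Rodrigues(c["rvec"])[0]; c["C"]=-c["R"].T@c["tvec"]; c["f"]=c["color"].shape[0]/2/np.tan(np.radians(c["fov_y"])/2)
    return c
def ray(c,u,v):
    d=np.array([(u-c["cx"])/c["f"],(v-c["cy"])/c["f"],1.])
    if c["name"]=="wrist":
        r=np.hypot(d[0],d[1]); d=np.array([d[0]/r*np.sin(r),d[1]/r*np.sin(r),np.cos(r)]) if r>1e-9 else np.array([0,0,1.])
    return c["R"].T@d
def onz(c,u,v,z):
    d=ray(c,u,v); return c["C"]+d*(z-c["C"][2])/d[2]
def proj(c,p):
    q=c["R"]@np.asarray(p)+c["tvec"]
    if c["name"]=="wrist":
        r=np.hypot(q[0],q[1]); t=np.arctan2(r,q[2]); return np.array([c["cx"]+c["f"]*t*q[0]/r,c["cy"]+c["f"]*t*q[1]/r])
    return np.array([c["cx"]+c["f"]*q[0]/q[2],c["cy"]+c["f"]*q[1]/q[2]])
def tri(c1,p1,c2,p2):
    d1=ray(c1,*p1);d2=ray(c2,*p2);d1/=np.linalg.norm(d1);d2/=np.linalg.norm(d2)
    s=np.linalg.lstsq(np.c_[d1,-d2],c2["C"]-c1["C"],rcond=None)[0]
    a=c1["C"]+s[0]*d1;b=c2["C"]+s[1]*d2
    return (a+b)/2,np.linalg.norm(a-b)
def save(img,name,box=None,k=1):
    im=img[:,:,::-1]
    if box: u0,v0,u1,v1=box; im=im[v0:v1,u0:u1]
    cv2.imwrite(f"pics/{name}.png",cv2.resize(im,None,fx=k,fy=k,interpolation=cv2.INTER_CUBIC))
def tool():
    s=ctrl.observe(); r,p,y=s["orientation"]
    from scipy.spatial.transform import Rotation as Ro
    return s,Ro.from_euler("xyz",s["orientation"]).as_matrix()
E
python3 - <<'E'
from h import *
c=cam("top"); save(c["color"],"topc",(200,150,400,280),4)
g=c["color"].max(axis=2); 
for p in [(221,233),(271,237),(360,227),(332,168),(256,188),(480,185)]: print(p,onz(c,*p,0.03).round(3))
s=cam("side"); save(s["color"],"sidec",(200,170,360,340),3.5)
E
```

```text
(221, 233) [0.456 0.197 0.03 ]
(271, 237) [0.439 0.035 0.03 ]
(360, 227) [ 0.464 -0.254  0.03 ]
(332, 168) [ 0.662 -0.171  0.03 ]
(256, 188) [0.601 0.081 0.03 ]
(480, 185) [ 0.592 -0.651  0.03 ]
```

View pics/topc.png

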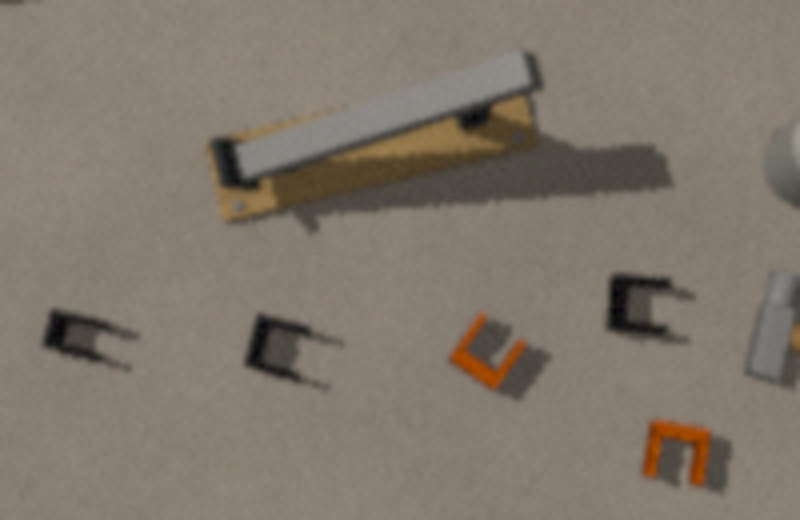

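View pics/sidec.png

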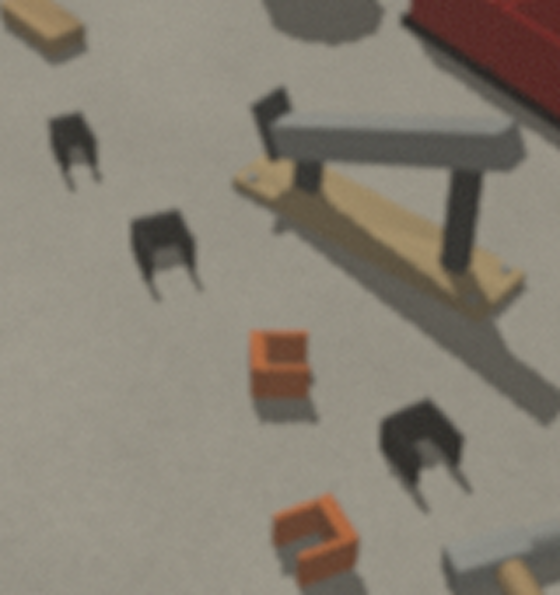

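Run:
```python
from h import *
c=cam("top"); save(c["color"],"t1",(245,155,345,210),8)
save(c["color"],"t2",(255,220,305,255),14); save(c["color"],"t3",(340,210,390,245),14)
s,R=tool(); print(s["time"],R.round(3)); w=cam("wrist"); print(R.T@(w["C"]-s["position"]), (R.T@w["R"].T).round(3))
```

```text
0.3 [[ 0.224  0.975 -0.   ]
 [ 0.975 -0.224 -0.001]
 [-0.001  0.    -1.   ]]
[ 0.000975   -0.07506981 -0.07070555] [[ 1.     0.    -0.001]
 [-0.     0.955  0.298]
 [ 0.001 -0.298  0.955]]
```

View pics/t1.png

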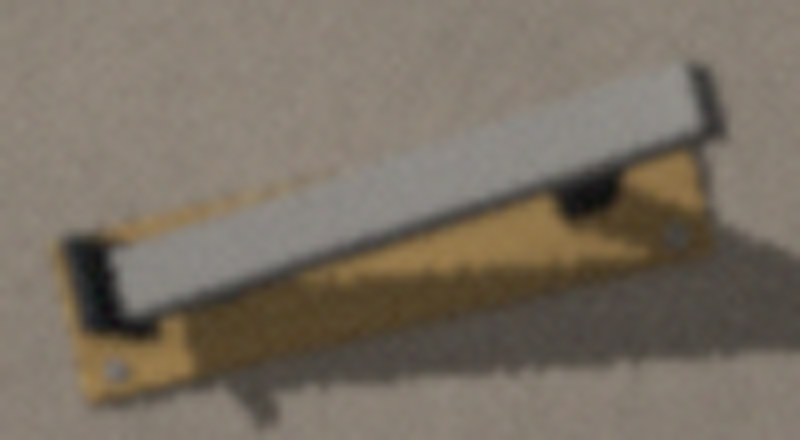

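View pics/t2.png

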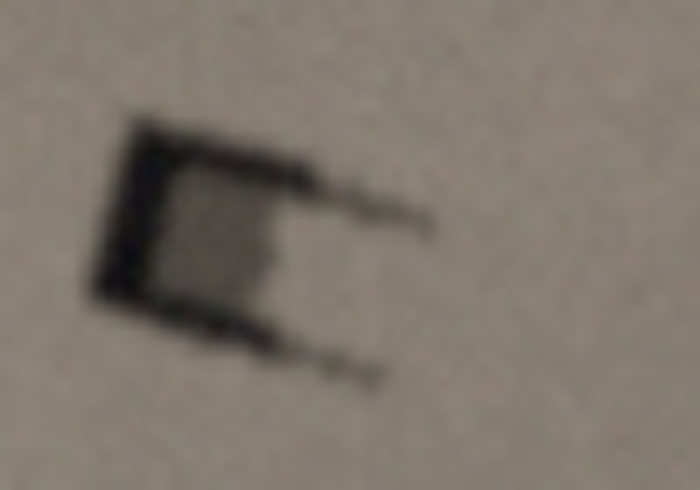

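View pics/t3.png

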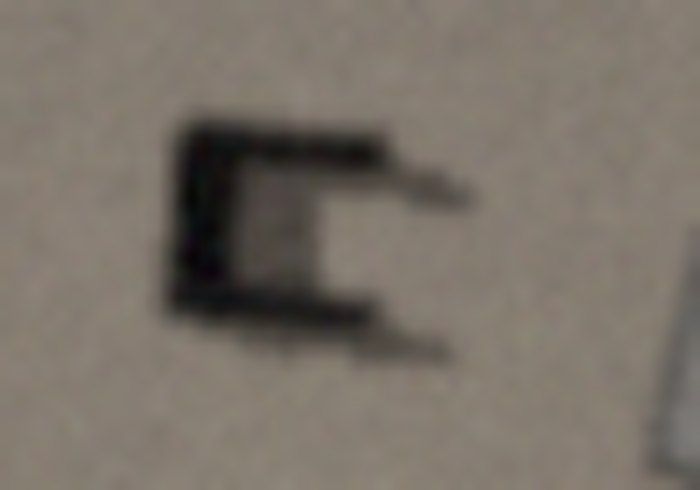

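Run:
```python
from h import *
c=cam("top"); print(c["C"])
P=lambda u,v,z:onz(c,u,v,z)
for nm,o,pts in [("near",(255,220),[(138,118),(92,295),(312,170),(270,340)]),("far",(340,210),[(185,122),(172,312),(388,140),(375,320)])]:
    q=np.array([P(o[0]+u/14,o[1]+v/14,.032) for u,v in pts])[:,:2]
    b=(q[0]+q[1])/2; l=(q[2]+q[3])/2
    d=l-b; print(nm,q.round(4).tolist(),"ctr",q.mean(0).round(4),"wid",np.linalg.norm(q[0]-q[1]),np.linalg.norm(q[2]-q[3]),"len",np.linalg.norm(d),"yaw of +x",np.degrees(np.arctan2(d[1],d[0])))
u=[P(245+690/8,155+65/8,.175),P(245+708/8,155+137/8,.175)]
zl=.175-.25*np.sin(np.radians(25))
l=[P(245+112/8,155+250/8,zl),P(245+135/8,155+318/8,zl)]
U=(u[0]+u[1])/2;L=(l[0]+l[1])/2
print(np.linalg.norm(u[0]-u[1]),np.linalg.norm(l[0]-l[1]),U,L,L-U,np.linalg.norm(L-U),np.degrees(np.arctan2((L-U)[1],(L-U)[0])))
```

```text
[ 0.35645734 -0.0062308   1.38972046]
near [[0.467, 0.0545], [0.4264, 0.0659], [0.454, 0.0144], [0.415, 0.025]] ctr [0.4406 0.04  ] wid 0.04222418752316739 0.04036361504960384 len 0.04223647949742499 yaw of +x -106.78798908869346
far [[0.4914, -0.2328], [0.4475, -0.2277], [0.4861, -0.2794], [0.4445, -0.2742]] ctr [ 0.4674 -0.2535] wid 0.044211490118177224 0.041868999263565104 len 0.04677518970632246 yaw of +x -95.13038003623119
0.027852139933240875 0.029096277908193812 [ 0.6301902  -0.15480199  0.175     ] [0.58568445 0.06455278 0.06934543] [-0.04450576  0.21935477 -0.10565457] 0.24750790627441097 101.46927737255332
```

>>> drive_tool(
  moves="-0.28 0.28 0 1.1;-0.28 0.28 0 1.1;-0.28 0.28 0 1.1;-0.28 0.28 0 1.1;-0.28 0.28 0 1.1;-0.28 0.28 0 1.1;-0.28 0.28 0 1.1;-0.28 0.28 0 1.1;-0.28 0.28 0 1.1;-0.28 0.28 0 1.1",
)

```text
time: 1.23
position: [0.3357, 0.1953, 0.3043]
orientation: [3.14, -0.001, 0.235]
wrist_force: [-0.2, 0.2, 0.3]
width: 0.0857
```

```bash
cat >> h.py <<'E'
def go(tx,ty,tz,yaw):
    s,R=tool(); d=R.T@(np.array([tx,ty,tz])-s["position"]); y=s["orientation"][2]
    t=(y-yaw+np.pi)%(2*np.pi)-np.pi
    print("t",round(s["time"],2),"pos",s["position"].round(4),"rpy",s["orientation"].round(3),"F",s["wrist_force"].round(1),"w",round(s["width"],4)); print("SHIFT",d.round(4),"TURN",round(t,3))
E
python3 -c "
from h import *
go(.44,.10,.30,-.29)"
```

```text
t 1.23 pos [0.3357 0.1953 0.3043] rpy [ 3.14e+00 -1.00e-03  2.35e-01] F [-0.2  0.2  0.3] w 0.0857
SHIFT [0.0793 0.1169 0.0046] TURN 0.525
```

>>> drive_tool(
  moves="0.08 0.13 0.03 0.525;0.08 0.13 0.03 0.525;0.08 0.13 0.03 0.525;0.08 0.13 0.03 0.525;0.08 0.13 0.03 0.525;0.08 0.13 0.03 0.525;0.08 0.13 0.03 0.525",
)

```text
time: 1.82
position: [0.4436, 0.0878, 0.2745]
orientation: [3.141, -0.001, -0.289]
wrist_force: [-0.5, -0.1, -0.6]
width: 0.0856
```

Run:
```python
from h import *
go(.4357,.0237,.15,-.29)
w=cam("wrist"); save(w["color"],"w1",None,1.4); print(proj(w,[.4406,.04,.032]))
```

```text
t 1.82 pos [0.4436 0.0878 0.2745] rpy [ 3.141e+00 -1.000e-03 -2.890e-01] F [-0.5 -0.1 -0.6] w 0.0856
SHIFT [0.0106 0.0637 0.1245] TURN 0.001
[289.94749977 234.49263623]
```

View pics/w1.png

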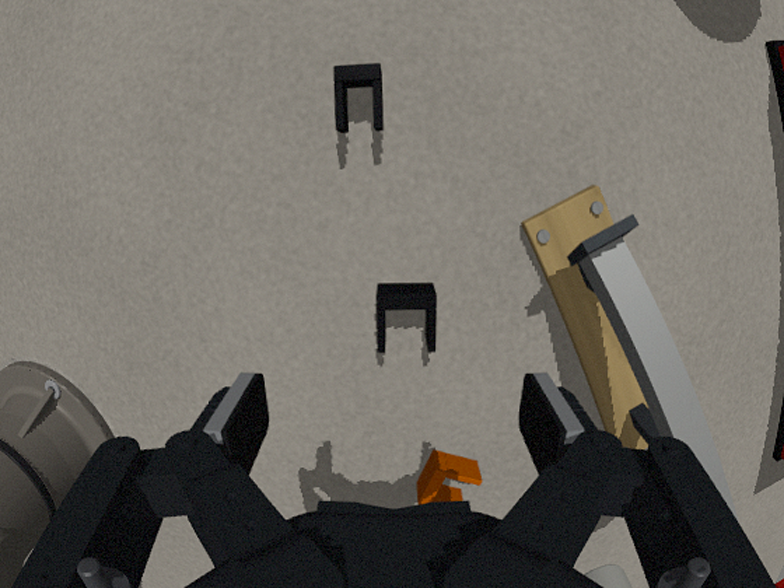

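Run:
```python
from h import *
w=cam("wrist"); k=1.4
a=[onz(w,u/k,v/k,.032) for u,v in [(377,352),(436,351)]]; b=[onz(w,u/k,v/k,0) for u,v in [(377,284),(436,284)]]
print(np.round(a+b,4)); A=(a[0]+a[1])/2;B=(b[0]+b[1])/2; print(A,B,(A-B),np.degrees(np.arctan2((A-B)[1],(A-B)[0])), np.linalg.norm(a[0]-a[1]),np.linalg.norm(b[0]-b[1]),np.linalg.norm((A-B)[:2]))
save(w["color"],"w1c",(255,190,325,260),8)
```

```text
[[0.4142 0.0284 0.032 ]
 [0.4572 0.0164 0.032 ]
 [0.4263 0.0709 0.    ]
 [0.471  0.0577 0.    ]]
[0.43572723 0.02243393 0.032     ] [0.44865075 0.06432254 0.        ] [-0.01292352 -0.0418886   0.032     ] -107.14609887501733 0.044603714033171316 0.04665561956147953 0.04383688260837021
```

View pics/w1c.png

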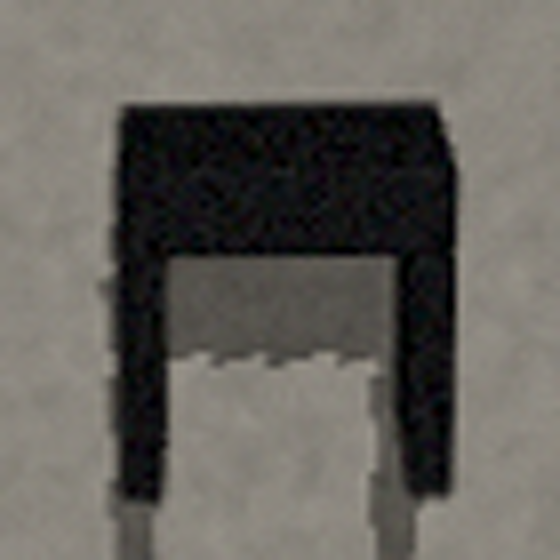

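```bash
python3 -c "
from h import *
go(.4362,.0244,.091,-.297)"
```

```text
t 1.92 pos [0.4432 0.0888 0.2747] rpy [-3.141e+00 -1.000e-03 -2.870e-01] F [ 0.2 -0.3 -0.5] w 0.0852
SHIFT [0.0113 0.0639 0.1837] TURN 0.01
```

>>> drive_tool(
  moves="0.011 0.064 0.1 0.01;0.011 0.064 0.1 0.01;0.011 0.064 0.1 0.01;0.011 0.064 0.14 0.01;0.011 0.064 0.17 0.01;0.011 0.064 0.184 0.01;0.011 0.064 0.184 0.01;0.011 0.064 0.184 0.01",
)

```text
time: 2.58
position: [0.4355, 0.0255, 0.0906]
orientation: [-3.141, -0.0, -0.294]
wrist_force: [-0.7, 0.1, 0.6]
width: 0.0851
```

Run:
```python
from h import *
go(.4362,.0244,.091,-.297)
w=cam("wrist"); save(w["color"],"w2",None,1.4)
```

```text
t 2.58 pos [0.4355 0.0255 0.0906] rpy [-3.141 -0.    -0.294] F [-0.7  0.1  0.6] w 0.0851
SHIFT [ 0.001   0.0008 -0.0004] TURN 0.003
```

View pics/w2.png

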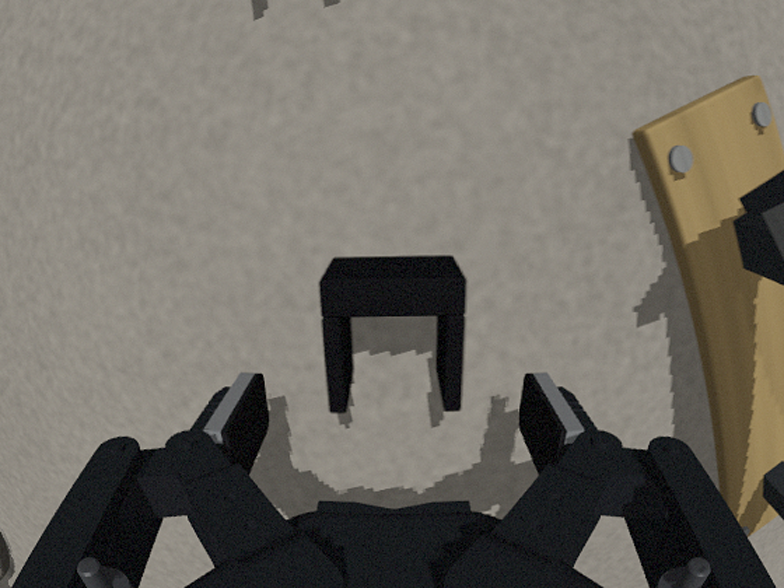

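>>> drive_tool(
  moves="0 0 0 0;0 0 0 0;0 0 0 0;0 0 0 0;0 0 0 0;0 0 0 0;0 0 0 0;0 0 0 0",
  hand=0,
  grip_force=25,
)

```text
time: 3.3
position: [0.4372, 0.0258, 0.0928]
orientation: [-3.138, -0.004, -0.294]
wrist_force: [-1.9, 0.5, 7.7]
width: 0.043
```

Run:
```python
from h import *
go(.4362,.0244,.091,-.297)
w=cam("wrist"); save(w["color"],"w3",(150,100,420,420),2)
```

```text
t 3.3 pos [0.4372 0.0258 0.0928] rpy [-3.138 -0.004 -0.294] F [-1.9  0.5  7.7] w 0.043
SHIFT [-0.0006  0.0016  0.0018] TURN 0.003
```

View pics/w3.png

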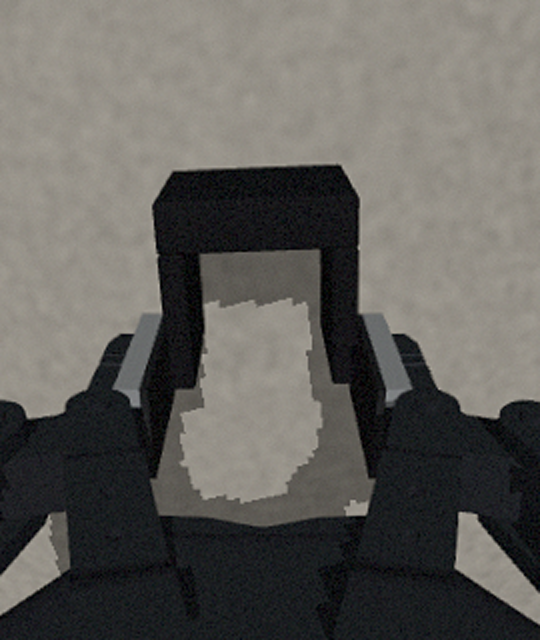

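>>> drive_tool(
  moves="0 0.004 0 0;0 0.007 -0.001 0;0 0.01 0 0;0 0.014 0 0;0 0.017 0.001 0;0 0.02 0.003 0;0 0.02 0.003 0",
)

```text
time: 3.93
position: [0.4331, 0.0104, 0.0926]
orientation: [-3.129, -0.003, -0.293]
wrist_force: [-4.7, 9.7, 26.0]
width: 0.0435
```

Run:
```python
from h import *
go(.4362,.0244,.091,-.297)
w=cam("wrist"); save(w["color"],"w4",(150,100,420,420),2)
s=cam("side"); save(s["color"],"s4",(200,190,320,290),6)
```

```text
t 3.93 pos [0.4331 0.0104 0.0926] rpy [-3.129e+00 -3.000e-03 -2.930e-01] F [-4.7  9.7 26. ] w 0.0435
SHIFT [-0.001  -0.0143  0.0018] TURN 0.004
```

View pics/w4.png

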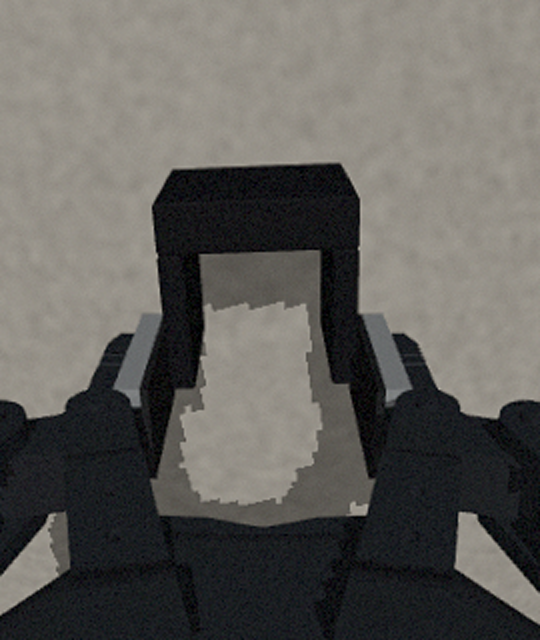

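View pics/s4.png

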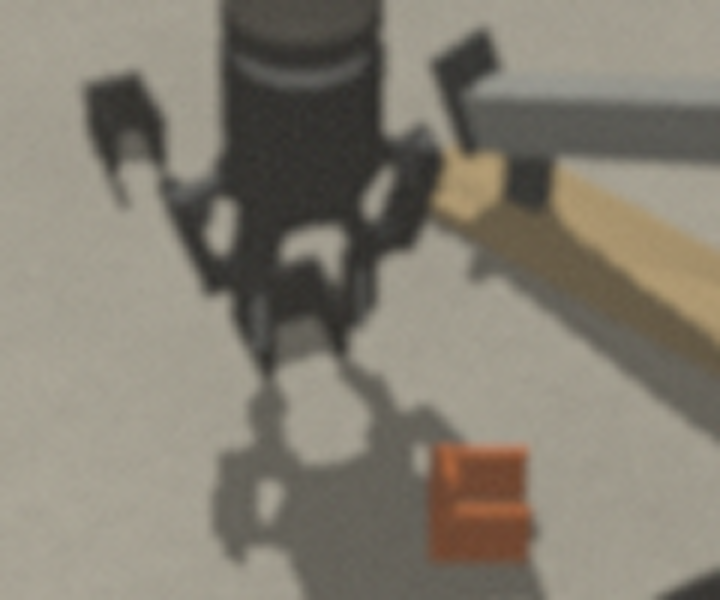

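Run:
```python
from h import *
c=cam("top")
q=[onz(c,245+u/8,155+v/8,.012) for u,v in [(60,240),(90,405),(712,255),(700,150)]]
print(np.round(q,4))
d=q[2]-q[1]; print(np.linalg.norm(d),np.degrees(np.arctan2(-d[1],-d[0])),np.linalg.norm(q[1]-q[0]))
s,R=tool(); print(s["joint_pos"].round(2))
w=cam("wrist"); save(w["color"],"w5",(360,20,560,220),3)
# expected from rail estimate
U=np.array([.6302,-.1548]);L=np.array([.5857,.0646]);t=(L-U)/np.linalg.norm(L-U);n=np.array([-t[1],t[0]]);print("t",t,"n",n,[(p[:2]-U)@t for p in q],[(p[:2]-U)@n for p in q])
```

```text
[[ 0.6149  0.0938  0.012 ]
 [ 0.5451  0.0824  0.012 ]
 [ 0.6014 -0.1774  0.012 ]
 [ 0.646  -0.1743  0.012 ]]
0.26590631949762433 102.21351808586503 0.07074291120576386
[-0.55  0.37  0.6   2.1  -0.32  0.75 -0.04]
t [-0.19877839  0.98004446] n [-0.98004446 -0.19877839] [np.float64(0.24667487664264254), np.float64(0.24941803377290686), np.float64(-0.016465627042205264), np.float64(-0.02225116384165608)] [np.float64(-0.03446554701490533), np.float64(0.03622415927126671), np.float64(0.032752897205810115), np.float64(-0.01160364951056794)]
```

```bash
python3 -c "
from h import *
go(.529,-.012,.15,-1.37)"
```

```text
t 4.13 pos [0.4331 0.0105 0.0926] rpy [-3.13e+00 -3.00e-03 -2.92e-01] F [-5.7  8.6 26.3] w 0.0432
SHIFT [ 0.0985 -0.0067 -0.057 ] TURN 1.078
```

View pics/w5.png

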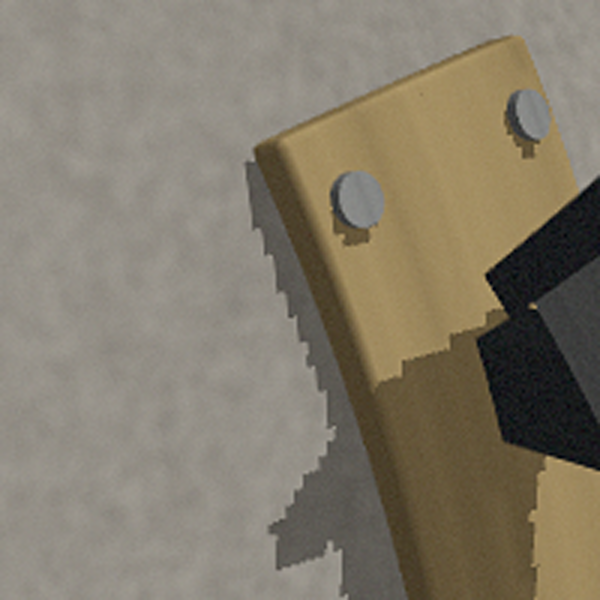

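>>> drive_tool(
  moves="0 0 -0.03 0;0 0 -0.057 0;0.04 0 -0.057 0.12;0.07 0 -0.057 0.24;0.098 -0.006 -0.057 0.36;0.098 -0.006 -0.057 0.48;0.098 -0.006 -0.057 0.6;0.098 -0.006 -0.057 0.72;0.098 -0.006 -0.057 0.84;0.098 -0.006 -0.057 0.96",
)

```text
time: 4.97
position: [0.5277, -0.0131, 0.1493]
orientation: [-3.134, 0.008, -1.258]
wrist_force: [-0.2, 0.5, -0.8]
width: 0.0432
```

>>> drive_tool(
  moves="0 0 0 0.11;0 0 0 0.11;0 0 0 0.11",
)

```text
time: 5.22
position: [0.5272, -0.0135, 0.1488]
orientation: [-3.136, 0.008, -1.366]
wrist_force: [-0.4, -0.1, -0.9]
width: 0.0431
```

Run:
```python
from h import *
go(.529,-.012,.108,-1.37)
w=cam("wrist"); save(w["color"],"w6",None,1.4)
s=cam("side"); save(s["color"],"s6",(230,160,350,260),6)
```

```text
t 5.22 pos [ 0.5272 -0.0135  0.1488] rpy [-3.136  0.008 -1.366] F [-0.4 -0.1 -0.9] w 0.0431
SHIFT [-0.0007 -0.0018  0.0409] TURN 0.004
```

View pics/w6.png

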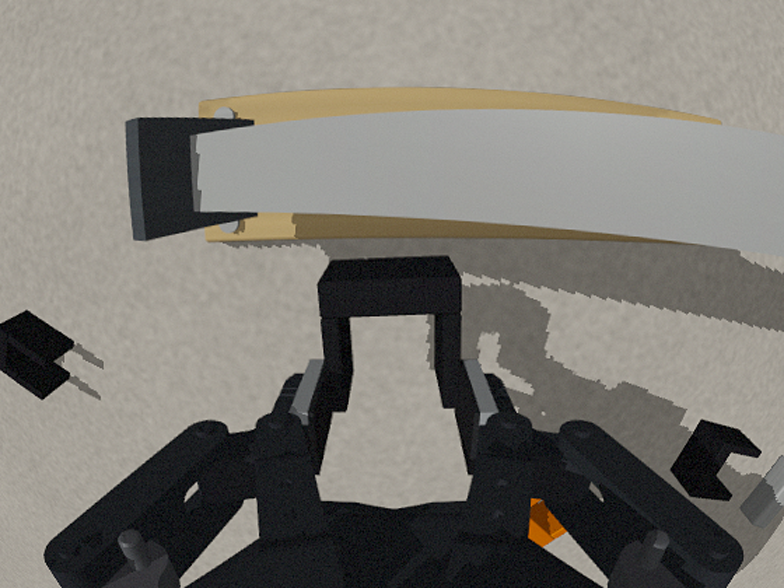

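View pics/s6.png

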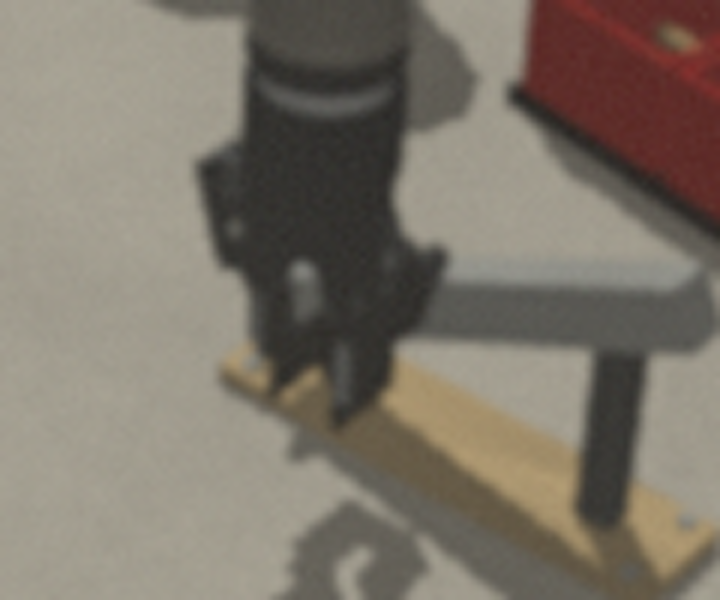

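>>> drive_tool(
  moves="-0.001 -0.002 0.03 0;-0.001 -0.002 0.044 0;-0.001 -0.002 0.05 0;-0.001 -0.002 0.056 0;-0.001 -0.002 0.062 0;-0.001 -0.002 0.062 0",
)

```text
time: 5.82
position: [0.5266, -0.0111, 0.0895]
orientation: [-3.142, 0.015, -1.364]
wrist_force: [-12.9, 2.5, 24.2]
width: 0.0431
```

Run:
```python
from h import *
go(.529,-.012,.071,-1.37)
w=cam("wrist"); save(w["color"],"w7",None,1.4)
```

```text
t 5.82 pos [ 0.5266 -0.0111  0.0895] rpy [-3.142  0.015 -1.364] F [-12.9   2.5  24.2] w 0.0431
SHIFT [ 0.0017 -0.0021  0.0184] TURN 0.006
```

View pics/w7.png

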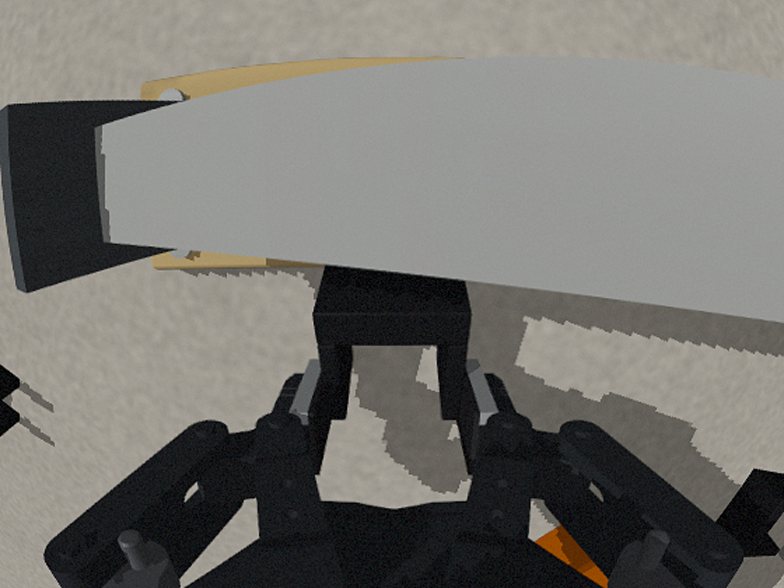

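>>> drive_tool(
  moves="0 -0.001 0.004 0;0 -0.001 0.008 0;0 -0.001 0.012 0;0 -0.001 0.015 0;0 -0.001 0.018 0;0 -0.001 0.018 0",
  grip_force=20,
)

```text
time: 6.37
position: [0.5295, -0.0107, 0.0802]
orientation: [-3.136, 0.022, -1.362]
wrist_force: [-16.9, 3.9, 55.3]
width: 0.0432
```

Run:
```python
from h import *
go(.529,-.012,.071,-1.37)
w=cam("wrist"); save(w["color"],"w8",None,1.4)
s=cam("side"); save(s["color"],"s8",(230,160,350,260),6)
```

```text
t 6.37 pos [ 0.5295 -0.0107  0.0802] rpy [-3.136  0.022 -1.362] F [-16.9   3.9  55.3] w 0.0432
SHIFT [0.0013 0.0008 0.0092] TURN 0.008
```

View pics/w8.png

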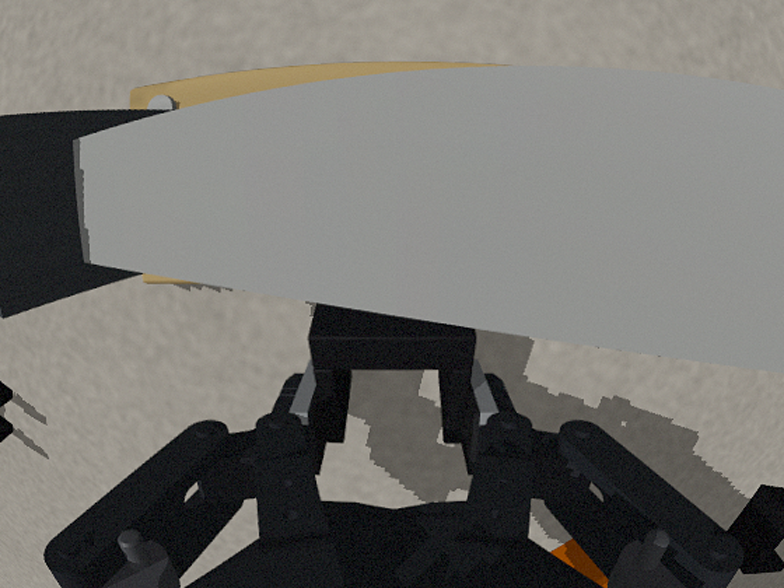

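View pics/s8.png

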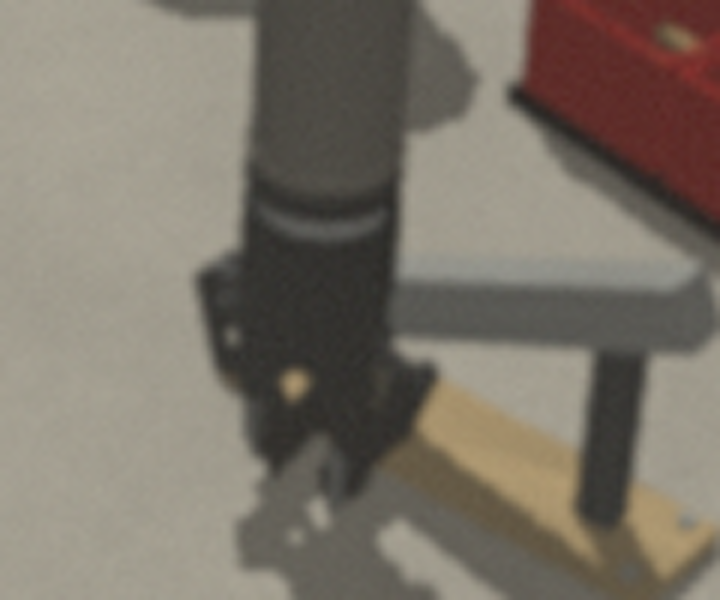

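>>> drive_tool(
  moves="0 0.005 -0.03 0;0 0.005 -0.07 0;0 0.005 -0.11 -0.12;0 0.005 -0.13 -0.24;0 0.005 -0.13 -0.36;0 0.005 -0.13 -0.48",
)

```text
time: 6.97
position: [0.526, -0.0154, 0.213]
orientation: [-3.121, 0.013, -0.875]
wrist_force: [-0.5, 0.2, -1.3]
width: 0.0431
```

Run:
```python
from h import *
go(.570,.141,.21,.2)
w=cam("wrist"); save(w["color"],"w9",None,1.4)
print(ctrl.observe()["joint_pos"].round(2))
```

```text
t 6.97 pos [ 0.526  -0.0154  0.213 ] rpy [-3.121  0.013 -0.875] F [-0.5  0.2 -1.3] w 0.0431
SHIFT [-0.0918 -0.1339  0.007 ] TURN -1.075
[-0.6   0.41  0.8   1.74 -0.35  1.13 -0.55]
```

View pics/w9.png

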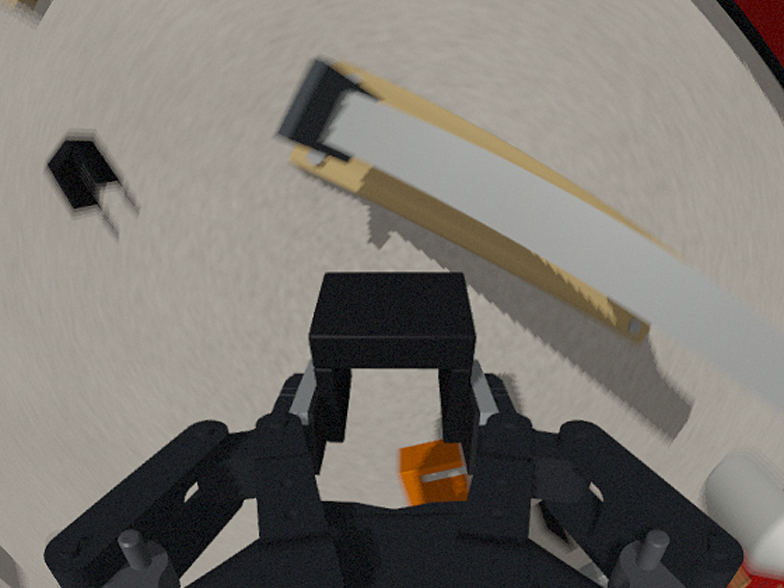

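```bash
python3 -c "
from h import *
go(.49,.07,.105,-.875)"
```

```text
t 7.02 pos [ 0.5252 -0.0152  0.212 ] rpy [-3.122  0.015 -0.872] F [-0.9 -0.1 -1. ] w 0.0434
SHIFT [-0.0862 -0.0258  0.1088] TURN 0.003
```

>>> drive_tool(
  moves="-0.05 -0.015 0 0;-0.086 -0.026 0 0;-0.086 -0.026 0.04 0;-0.086 -0.026 0.08 0;-0.086 -0.026 0.105 0;-0.086 -0.026 0.109 0;-0.086 -0.026 0.112 0;-0.086 -0.026 0.116 0;-0.086 -0.026 0.12 0;-0.086 -0.026 0.12 0",
)

```text
time: 7.85
position: [0.4913, 0.0699, 0.0947]
orientation: [-3.121, 0.014, -0.873]
wrist_force: [-1.6, 0.5, -1.2]
width: 0.0434
```

Run:
```python
from h import *
go(.49,.07,.088,-.875)
w=cam("wrist"); save(w["color"],"w10",(150,100,420,420),2)
```

```text
t 7.85 pos [0.4913 0.0699 0.0947] rpy [-3.121  0.014 -0.873] F [-1.6  0.5 -1.2] w 0.0434
SHIFT [-0.0008  0.0011  0.0067] TURN 0.002
```

View pics/w10.png

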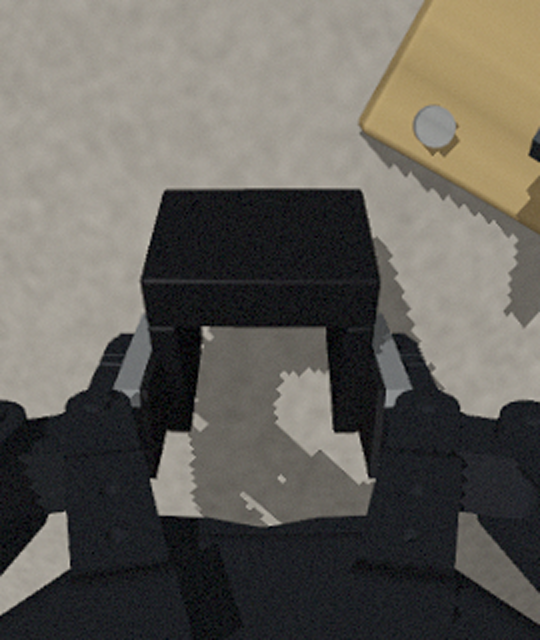

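>>> drive_tool(
  moves="0 0 0.004 0;0 0.003 0.007 0;0 0.006 0.008 0;0 0.01 0.009 0;0 0.013 0.011 0;0 0.016 0.013 0;0 0.016 0.013 0",
)

```text
time: 8.48
position: [0.4786, 0.0596, 0.0814]
orientation: [-3.121, 0.014, -0.873]
wrist_force: [-1.3, -1.0, 0.7]
width: 0.0433
```

Run:
```python
from h import *
go(.49,.07,.088,-.875)
w=cam("wrist"); save(w["color"],"w11",(150,100,420,420),2)
```

```text
t 8.48 pos [0.4786 0.0596 0.0814] rpy [-3.121  0.014 -0.873] F [-1.3 -1.   0.7] w 0.0433
SHIFT [-0.0008 -0.0155 -0.0063] TURN 0.002
```

View pics/w11.png

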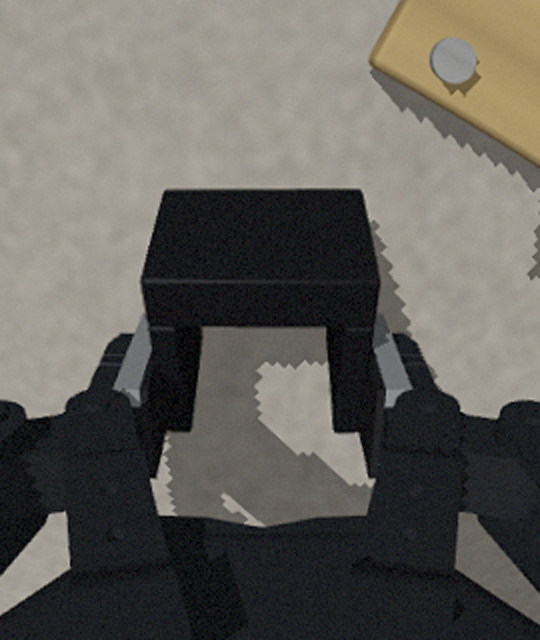

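>>> drive_tool(
  moves="0 0 0.003 0;0 0 0.006 0;0 0 0.008 0;0 0 0.01 0;0 0 0.01 0",
)

```text
time: 8.95
position: [0.484, 0.0593, 0.0783]
orientation: [-3.11, 0.011, -0.872]
wrist_force: [-7.3, -1.3, 44.1]
width: 0.0435
```

>>> drive_tool(
  moves="0 0.002 0 0;0 0.006 0 0;0 0.01 0.001 0;0 0.014 0.002 0;0 0.018 0.003 0;0 0.02 0.003 0;0 0.02 0.003 0",
)

```text
time: 9.53
position: [0.4768, 0.0509, 0.0789]
orientation: [-3.092, 0.004, -0.87]
wrist_force: [5.8, 8.4, 17.6]
width: 0.0434
```

Run:
```python
from h import *
go(.49,.07,.088,-.875)
w=cam("wrist"); save(w["color"],"w12",(150,100,420,420),2)
s=cam("side"); save(s["color"],"s12",(200,170,320,270),6)
```

```text
t 9.53 pos [0.4768 0.0509 0.0789] rpy [-3.092  0.004 -0.87 ] F [ 5.8  8.4 17.6] w 0.0434
SHIFT [-0.0061 -0.0228 -0.008 ] TURN 0.005
```

View pics/w12.png

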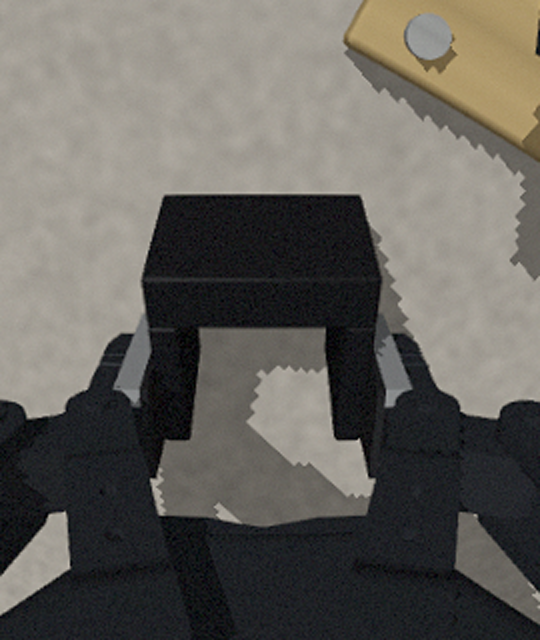

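View pics/s12.png

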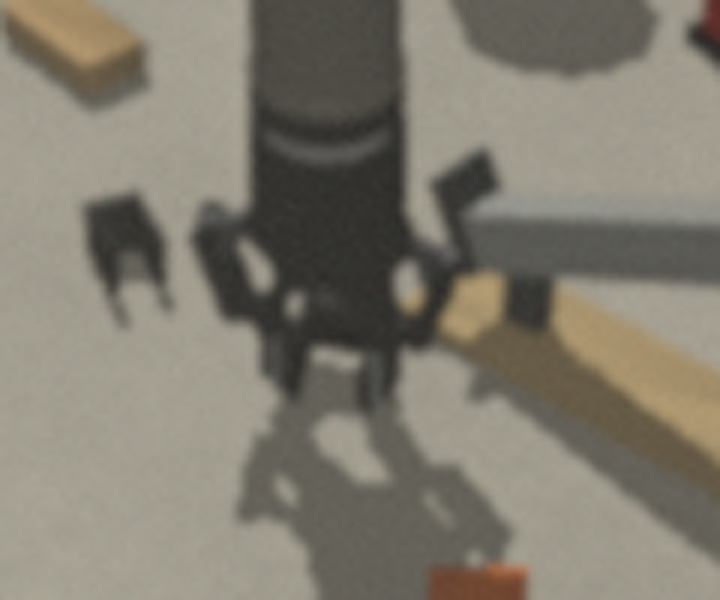

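```bash
cat >> h.py <<'E'
Rc=np.array([[1,0,0],[0,.955,.298],[0,-.298,.955]]);Cc=np.array([0.001,-.0751,-.0707])
def rel(w,pairs,W=.044):
    out=[]
    for (a,b) in pairs:
        d=[]
        for u,v in (a,b):
            x=(u-w["cx"])/w["f"];y=(v-w["cy"])/w["f"];r=np.hypot(x,y);d.append(Rc@np.array([x/r*np.sin(r),y/r*np.sin(r),np.cos(r)]))
        r=W/np.linalg.norm(d[0]-d[1]); out.append(Cc+r*(d[0]+d[1])/2)
    return np.array(out)
E
python3 - <<'E'
from h import *
w=cam("wrist")
f=lambda u,v:(150+u/2,100+v/2)
for nm,P in [("w11",[[(163,190),(361,190)],[(142,282),(378,282)]]),("w12",[[(163,196),(361,196)],[(143,280),(380,280)]])]:
    q=rel(w,[[f(*p) for p in pr] for pr in P]); print(nm,q.round(4),np.linalg.norm(q[1]-q[0]),np.degrees(np.arctan2(q[1][1]-q[0][1],-(q[1][2]-q[0][2]))))
E
```

```text
w11 [[ 0.0011 -0.039   0.0682]
 [ 0.0007 -0.0286  0.0401]] 0.029963756293203685 20.26134214429748
w12 [[ 0.0011 -0.0377  0.0679]
 [ 0.001  -0.0292  0.0398]] 0.029363206766821016 16.9161137088706
```

>>> drive_tool(
  moves="0 0 -0.004 0;0 0 -0.004 0;0 0 -0.004 0;0 0 -0.004 0;0 0 -0.015 0;0 0 -0.015 0",
  hand=80,
)

```text
time: 10.18
position: [0.4762, 0.0496, 0.0945]
orientation: [-3.093, 0.004, -0.871]
wrist_force: [0.6, -0.5, 0.6]
width: 0.0682
```

Run:
```python
from h import *
go(.49,.07,.0945,-.875)
w=cam("wrist"); save(w["color"],"w13",(150,100,420,420),2)
```

```text
t 10.18 pos [0.4762 0.0496 0.0945] rpy [-3.093  0.004 -0.871] F [ 0.6 -0.5  0.6] w 0.0682
SHIFT [-0.0067 -0.0237  0.0011] TURN 0.004
```

View pics/w13.png

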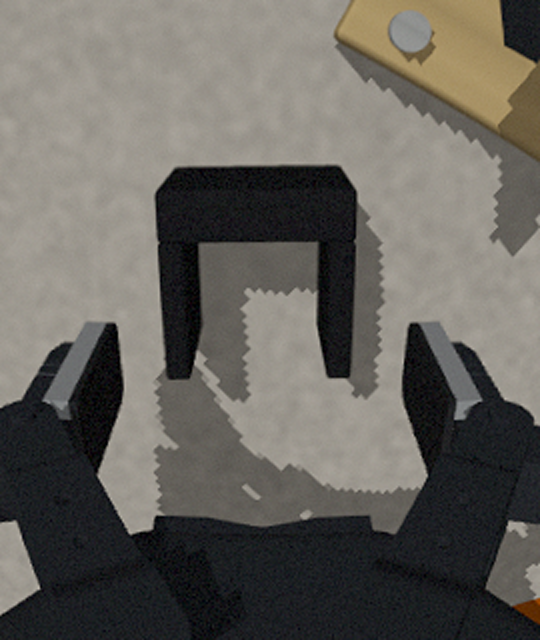

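Run:
```python
from h import *
w=cam("wrist");s,R=tool()
f=lambda u,v:(150+u/2,100+v/2)
for z,p in [(.032,(162,379)),(.032,(353,378)),(0,(176,167)),(0,(340,167))]:
    q=onz(w,*f(*p),z); print(q.round(4),(R.T@(q-s["position"])).round(4))
```

```text
[0.4608 0.0677 0.032 ] [-0.0233  0.0035  0.0621]
[0.4905 0.0332 0.032 ] [0.0223 0.0031 0.0619]
[0.4962 0.0962 0.    ] [-0.0221 -0.0403  0.0963]
[0.5242 0.0631 0.    ] [ 0.0212 -0.0403  0.0961]
```

>>> drive_tool(
  moves="0 0.008 -0.001 0;0 0.008 -0.001 0;0 0.008 -0.001 0",
)

```text
time: 10.53
position: [0.4694, 0.0443, 0.0945]
orientation: [-3.093, 0.005, -0.871]
wrist_force: [0.3, -0.0, -0.3]
width: 0.0681
```

>>> drive_tool(
  moves="0 0 0 0;0 0 0 0;0 0 0 0;0 0 0 0;0 0 0 0;0 0 0 0",
  hand=0,
  grip_force=20,
)

```text
time: 11.03
position: [0.4692, 0.0442, 0.0946]
orientation: [-3.093, 0.005, -0.871]
wrist_force: [-2.4, -0.6, 3.9]
width: 0.0426
```

Run:
```python
from h import *
go(.49,.07,.0945,-.875)
w=cam("wrist"); save(w["color"],"w14",(150,100,420,420),2)
```

```text
t 11.03 pos [0.4692 0.0442 0.0946] rpy [-3.093  0.005 -0.871] F [-2.4 -0.6  3.9] w 0.0426
SHIFT [-0.0063 -0.0325  0.0017] TURN 0.004
```

View pics/w14.png

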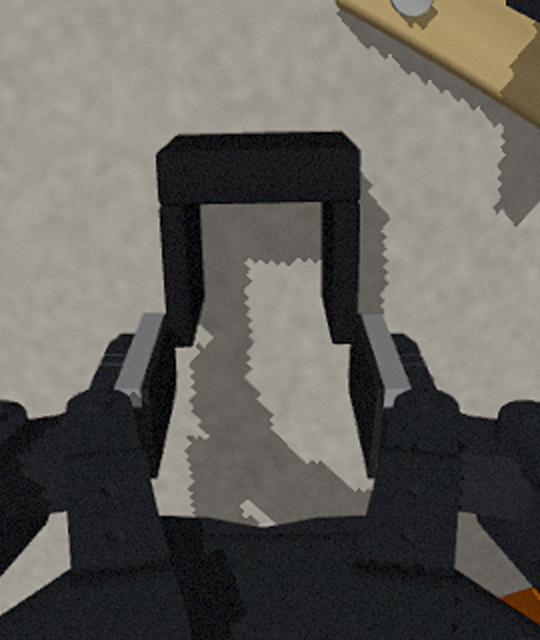

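>>> drive_tool(
  moves="0 0.004 0.003 0;0 0.008 0.003 0;0 0.012 0.004 0;0 0.016 0.005 0;0 0.02 0.006 0;0 0.02 0.006 0",
)

```text
time: 11.58
position: [0.4556, 0.0322, 0.0885]
orientation: [-3.089, 0.004, -0.871]
wrist_force: [0.4, 2.4, 5.7]
width: 0.0427
```

Run:
```python
from h import *
go(.49,.07,.0945,-.875)
w=cam("wrist"); save(w["color"],"w15",(150,100,420,420),2)
```

```text
t 11.58 pos [0.4556 0.0322 0.0885] rpy [-3.089  0.004 -0.871] F [0.4 2.4 5.7] w 0.0427
SHIFT [-0.0067 -0.0509 -0.0033] TURN 0.004
```

View pics/w15.png

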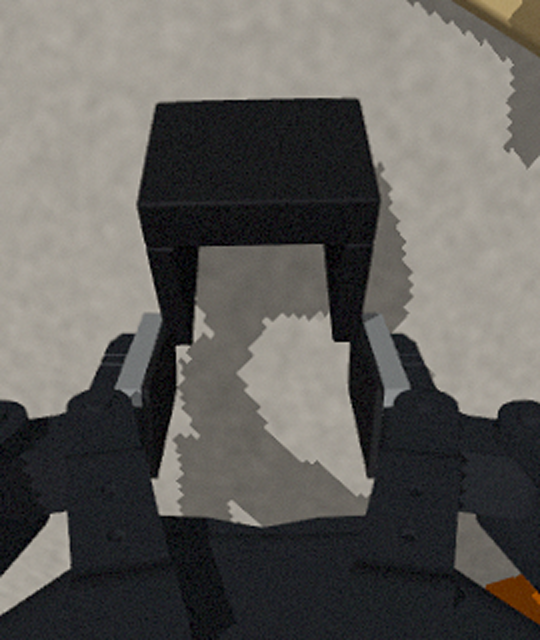

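>>> drive_tool(
  moves="0 0.003 0.002 0;0 0.006 0.004 0;0 0.009 0.0065 0;0 0.012 0.009 0;0 0.014 0.011 0;0 0.016 0.013 0;0 0.018 0.014 0;0 0.018 0.014 0",
)

```text
time: 12.3
position: [0.4421, 0.0208, 0.0732]
orientation: [-3.091, 0.004, -0.872]
wrist_force: [1.2, 0.9, 2.0]
width: 0.0422
```

Run:
```python
from h import *
go(.49,.07,.0945,-.875)
w=cam("wrist"); save(w["color"],"w16",(150,100,420,420),2)
s=cam("side"); save(s["color"],"s16",(200,170,320,270),6)
```

```text
t 12.3 pos [0.4421 0.0208 0.0732] rpy [-3.091  0.004 -0.872] F [1.2 0.9 2. ] w 0.0422
SHIFT [-0.0069 -0.0693 -0.0177] TURN 0.003
```

View pics/w16.png

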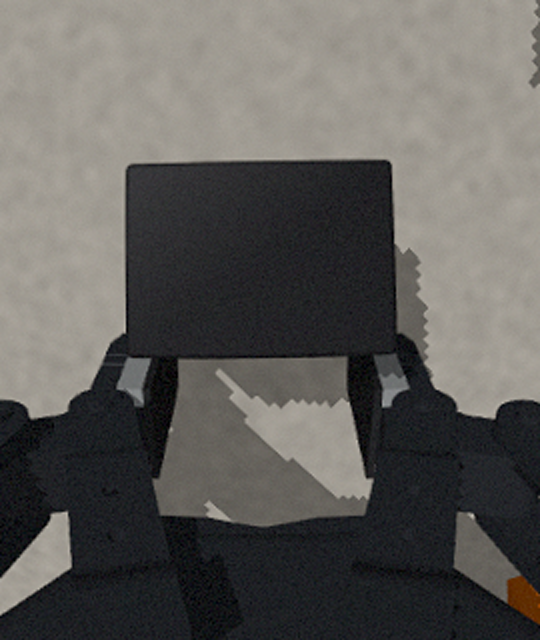

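View pics/s16.png

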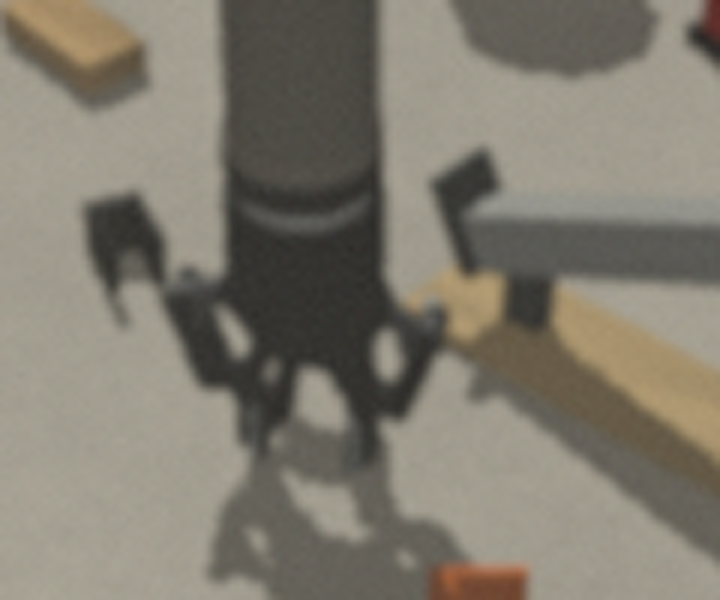

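Run:
```python
from h import *
w=cam("wrist")
f=lambda u,v:(150+u/2,100+v/2)
q=rel(w,[[f(*p) for p in pr] for pr in [[(126,165),(391,162)],[(128,357),(398,357)]]]); print(q.round(4),np.linalg.norm(q[1]-q[0]),np.degrees(np.arctan2(q[1][1]-q[0][1],-(q[1][2]-q[0][2]))))
```

```text
[[ 0.0005 -0.0526  0.0336]
 [ 0.0012 -0.0233  0.021 ]] 0.031901924057888775 66.74952418944044
```

```bash
cat >> h.py <<'E'
from scipy.spatial.transform import Rotation as Ro
def place(ptool,target,yaw):
    s,R=tool(); o=s["orientation"]; t=(o[2]-yaw+np.pi)%(2*np.pi)-np.pi
    R2=R@Ro.from_euler("z",t).as_matrix()
    pos=np.asarray(target)-R2@np.asarray(ptool)
    d=R.T@(pos-s["position"]); print("t",round(s["time"],2),"pos",s["position"].round(4),"rpy",o.round(3),"F",s["wrist_force"].round(1)); print("TCP target",pos.round(4),"SHIFT",d.round(4),"TURN",round(t,3))
E
python3 - <<'E'
from h import *
place([.0008,-.0333,.0383],[.6252,-.1299,.1632+.06],.2)
E
```

```text
t 12.45 pos [0.4423 0.0209 0.0735] rpy [-3.09   0.004 -0.871] F [-0.1  0.2  2.3]
TCP target [ 0.6296 -0.164   0.2605] SHIFT [ 0.2615 -0.0339 -0.1864] TURN -1.071
```

>>> drive_tool(
  moves="0 0 -0.03 0;0 0 -0.07 0;0 0 -0.11 -0.1;0 0 -0.15 -0.2;0 0 -0.19 -0.32;0.04 0 -0.19 -0.44;0.08 -0.01 -0.19 -0.56;0.12 -0.015 -0.19 -0.68;0.16 -0.02 -0.19 -0.8;0.2 -0.025 -0.19 -0.92",
)

```text
time: 13.28
position: [0.5619, -0.1029, 0.2625]
orientation: [-3.103, -0.032, -0.025]
wrist_force: [0.7, 0.2, -0.7]
width: 0.0424
```

Run:
```python
from h import *
place([.0008,-.0333,.0383],[.6252,-.1299,.1632+.06],.2)
w=cam("wrist"); save(w["color"],"w17",None,1.4)
```

```text
t 13.28 pos [ 0.5619 -0.1029  0.2625] rpy [-3.103 -0.032 -0.025] F [ 0.7  0.2 -0.7]
TCP target [ 0.6298 -0.1641  0.2604] SHIFT [0.0694 0.0596 0.0021] TURN -0.225
```

View pics/w17.png

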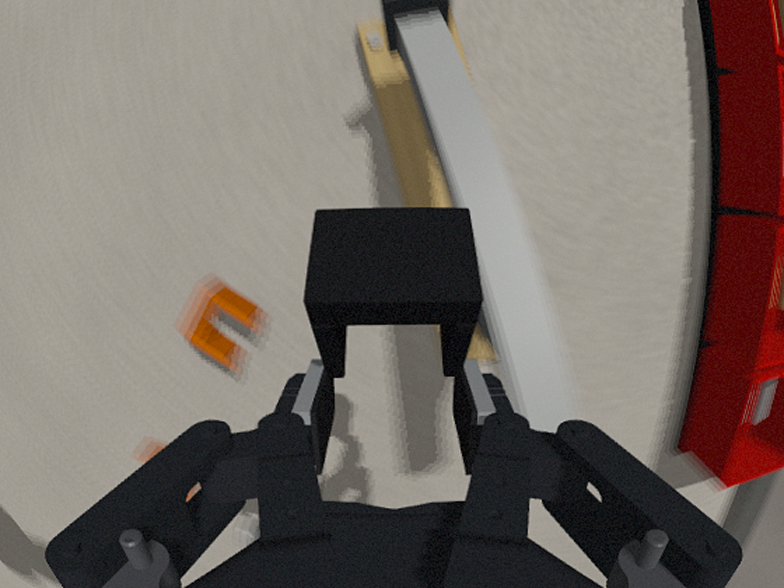

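Run:
```python
from h import *
w=cam("wrist")
f=lambda u,v:(u/1.4,v/1.4)
q=rel(w,[[f(*p) for p in pr] for pr in [[(315,210),(467,209)],[(304,302),(482,303)]]]); print(q.round(4),np.linalg.norm(q[1]-q[0]),np.degrees(np.arctan2(q[1][1]-q[0][1],-(q[1][2]-q[0][2]))))
go(.46,.07,.12,.2)
```

```text
[[ 0.0004 -0.0603  0.0599]
 [ 0.001  -0.0402  0.0348]] 0.032086924011063236 38.70607357319802
t 13.38 pos [ 0.5631 -0.1114  0.2616] rpy [-3.114 -0.033 -0.041] F [-1.  -0.2 -0.4] w 0.0418
SHIFT [-0.1151 -0.1731  0.1427] TURN -0.241
```

>>> drive_tool(
  moves="-0.02 -0.03 0 -0.05;-0.04 -0.06 0 -0.1;-0.06 -0.09 0 -0.15;-0.08 -0.12 0 -0.2;-0.1 -0.15 0 -0.24;-0.115 -0.173 0 -0.24;-0.115 -0.173 0.03 -0.24;-0.115 -0.173 0.07 -0.24;-0.115 -0.173 0.11 -0.24;-0.115 -0.173 0.14 -0.24",
)

```text
time: 14.22
position: [0.4571, 0.0699, 0.1197]
orientation: [-3.123, -0.034, 0.2]
wrist_force: [-0.0, -0.5, -0.6]
width: 0.0415
```

>>> drive_tool(
  moves="0 0 0.01 0;0 0 0.02 0;0 0 0.026 0;0 0 0.026 0",
)

```text
time: 14.55
position: [0.4571, 0.0704, 0.0929]
orientation: [-3.123, -0.032, 0.199]
wrist_force: [-0.3, 0.2, 0.1]
width: 0.0418
```

Run:
```python
from h import *
go(.46,.07,.09,.2)
w=cam("wrist"); save(w["color"],"w18",(150,100,420,420),2)
```

```text
t 14.55 pos [0.4571 0.0704 0.0929] rpy [-3.123 -0.032  0.199] F [-0.3  0.2  0.1] w 0.0418
SHIFT [0.0026 0.001  0.003 ] TURN -0.001
```

View pics/w18.png

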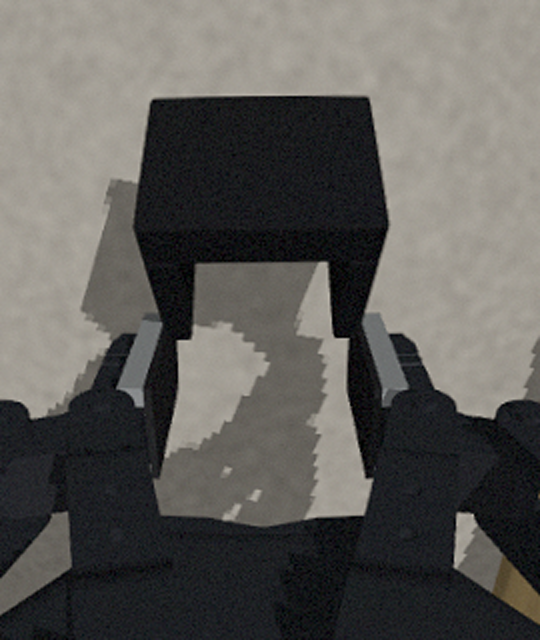

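>>> drive_tool(
  moves="0 0 0.004 0;0 0.003 0.006 0;0 0.006 0.009 0;0 0.009 0.012 0;0 0.012 0.015 0;0 0.015 0.017 0;0 0.018 0.02 0;0 0.022 0.021 0;0 0.024 0.021 0",
)

```text
time: 15.35
position: [0.4631, 0.047, 0.0721]
orientation: [-3.123, -0.033, 0.199]
wrist_force: [-0.1, 1.2, 1.1]
width: 0.0424
```

>>> drive_tool(
  moves="0 0 0 0;0 0 0 0;0 0 0 0;0 0 0 0",
  grip_force=70,
)

```text
time: 15.68
position: [0.4631, 0.0464, 0.0724]
orientation: [-3.123, -0.033, 0.198]
wrist_force: [-1.6, 0.1, 6.2]
width: 0.0373
```

Run:
```python
from h import *
go(.46,.07,.09,.2)
w=cam("wrist"); save(w["color"],"w19",(150,100,420,420),2)
```

```text
t 15.68 pos [0.4631 0.0464 0.0724] rpy [-3.123 -0.033  0.198] F [-1.6  0.1  6.2] w 0.0373
SHIFT [ 0.0022 -0.0241 -0.0171] TURN -0.002
```

View pics/w19.png

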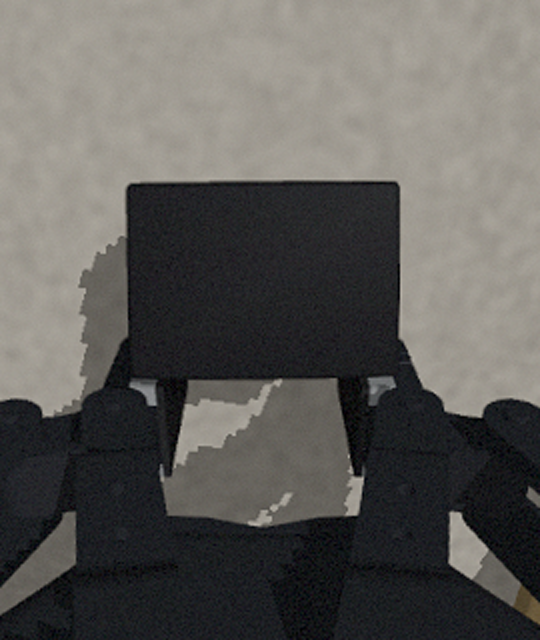

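>>> drive_tool(
  moves="0 0 0 0;0 0 0 0;0 0 0 0;0 0 0 0;0 0 0 0",
  hand=75,
  grip_force=30,
)

```text
time: 16.15
position: [0.4629, 0.0463, 0.0722]
orientation: [-3.123, -0.033, 0.199]
wrist_force: [-1.1, -0.1, -0.1]
width: 0.0639
```

Run:
```python
from h import *
go(.46,.07,.09,.2)
w=cam("wrist"); save(w["color"],"w20",(150,100,420,420),2)
```

```text
t 16.15 pos [0.4629 0.0463 0.0722] rpy [-3.123 -0.033  0.199] F [-1.1 -0.1 -0.1] w 0.0639
SHIFT [ 0.0024 -0.0241 -0.0172] TURN -0.001
```

View pics/w20.png

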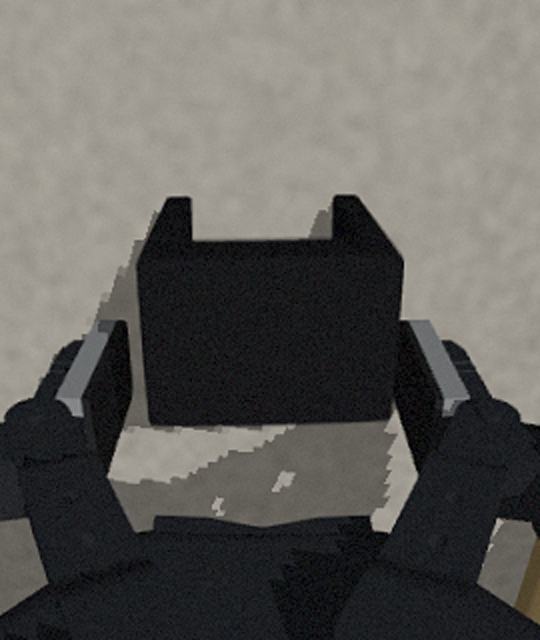

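Run:
```python
from h import *
w=cam("wrist");s,R=tool()
f=lambda u,v:(150+u/2,100+v/2)
for z,p in [(.046,(138,262)),(.046,(404,262)),(.046,(150,424)),(.046,(392,422))]:
    q=onz(w,*f(*p),z); print(q.round(4),(R.T@(q-s["position"])).round(4))
print(R.round(3))
```

```text
[0.4377 0.0818 0.046 ] [-0.0187 -0.0393  0.0264]
[0.4804 0.0899 0.046 ] [ 0.0248 -0.0387  0.0279]
[0.4437 0.0511 0.046 ] [-0.0189 -0.008   0.0259]
[0.4871 0.0591 0.046 ] [ 0.0253 -0.0072  0.0273]
[[ 0.98   0.198  0.028]
 [ 0.197 -0.98   0.024]
 [ 0.033 -0.018 -0.999]]
```

>>> drive_tool(
  moves="0.003 0 -0.009 0;0.003 -0.01 -0.009 0;0.003 -0.023 -0.009 0;0.003 -0.023 -0.009 0;0.003 -0.023 -0.009 0",
)

```text
time: 16.67
position: [0.4611, 0.0705, 0.082]
orientation: [-3.123, -0.033, 0.201]
wrist_force: [-0.5, -0.9, 0.0]
width: 0.0643
```

>>> drive_tool(
  moves="0 0 0 0;0 0 0 0;0 0 0 0;0 0 0 0;0 0 0 0",
  hand=0,
  grip_force=40,
)

```text
time: 17.08
position: [0.4611, 0.0702, 0.0825]
orientation: [-3.122, -0.033, 0.2]
wrist_force: [-2.1, -0.4, 5.7]
width: 0.0438
```

>>> drive_tool(
  moves="0 0 -0.02 0;0 0 -0.05 0;0 0 -0.08 0;0 0 -0.11 0;0 0 -0.11 0",
)

```text
time: 17.5
position: [0.4617, 0.0666, 0.1977]
orientation: [-3.122, -0.044, 0.199]
wrist_force: [1.1, -0.9, -0.4]
width: 0.0436
```

Run:
```python
from h import *
go(.46,.07,.09,.2)
w=cam("wrist"); save(w["color"],"w21",None,1.4)
```

```text
t 17.5 pos [0.4617 0.0666 0.1977] rpy [-3.122 -0.044  0.199] F [ 1.1 -0.9 -0.4] w 0.0436
SHIFT [-0.0058 -0.0016  0.1076] TURN -0.001
```

View pics/w21.png

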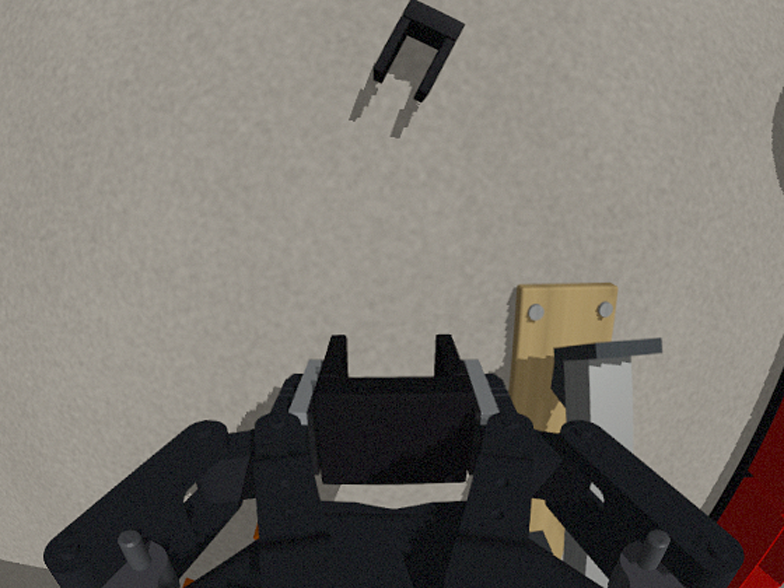

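Run:
```python
from h import *
w=cam("wrist")
f=lambda u,v:(u/1.4,v/1.4)
q=rel(w,[[f(*p) for p in pr] for pr in [[(310,392),(478,392)],[(318,484),(469,484)]]]); print(q.round(4))
place([.001,q[:,1].mean(),.0485],[.6086,-.0482,.1243+.06],.201)
```

```text
[[ 0.0012 -0.0162  0.0326]
 [ 0.0011  0.0144  0.031 ]]
t 17.6 pos [0.4587 0.067  0.1933] rpy [-3.121 -0.036  0.2  ] F [-0.3 -0.3 -1.7]
TCP target [ 0.6063 -0.0506  0.2327] SHIFT [ 0.1227  0.1438 -0.0379] TURN -0.001
```

>>> drive_tool(
  moves="0 0 -0.025 0;0.01 0.01 -0.045 0;0.035 0.035 -0.045 0;0.06 0.065 -0.045 0;0.085 0.095 -0.045 0;0.11 0.125 -0.042 0;0.123 0.144 -0.038 0;0.123 0.144 -0.038 0;0.123 0.144 -0.038 0;0.123 0.144 -0.038 0",
)

```text
time: 18.43
position: [0.6054, -0.0502, 0.2307]
orientation: [-3.12, -0.032, 0.199]
wrist_force: [0.1, -0.2, -0.6]
width: 0.0434
```

Run:
```python
from h import *
place([.001,0,.0485],[.6086,-.0482,.1243+.06],.201)
w=cam("wrist"); save(w["color"],"w22",None,1.4)
```

```text
t 18.43 pos [ 0.6054 -0.0502  0.2307] rpy [-3.12  -0.032  0.199] F [ 0.1 -0.2 -0.6]
TCP target [ 0.6063 -0.0498  0.2327] SHIFT [ 0.001  -0.0003 -0.002 ] TURN -0.002
```

View pics/w22.png

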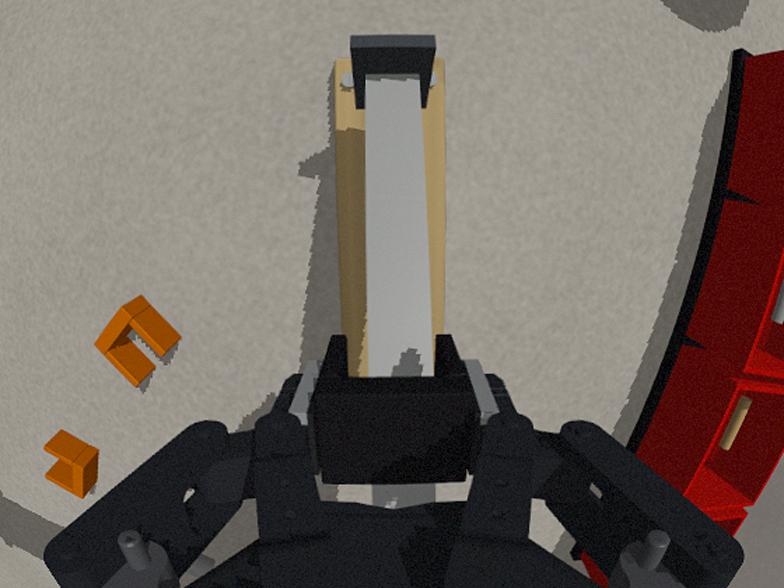

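```bash
cat >> h.py <<'E'
U=np.array([.6302,-.1548]);T=np.array([-.19878,.98004]);N=np.array([-.98004,-.19878])
nrm=np.r_[T*np.sin(np.radians(25)),np.cos(np.radians(25))]
def onbar(c,u,v):
    d=ray(c,u,v); O=np.r_[U,.175]; k=((O-c["C"])@nrm)/(d@nrm); p=c["C"]+k*d
    return p,((p[:2]-U)@T)/np.cos(np.radians(25)),(p[:2]-U)@N
E
python3 - <<'E'
from h import *
w=cam("wrist")
for u,v in [(366,80),(421,80),(366,150),(424,150),(367,250),(429,250),(368,340),(433,340),(368,372),(434,372)]:
    p,x,n=onbar(w,u/1.4,v/1.4); print((u,v),p.round(4),"railx",round(x,4),"n",round(n,4))
c=cam("top")
p,x,n=onbar(c,245+112/8,155+250/8); print(x,n)
p,x,n=onbar(c,245+135/8,155+318/8); print(x,n)
E
```

```text
(366, 80) [0.5746 0.0674 0.0683] railx 0.2524 n 0.0103
(421, 80) [0.602  0.0731 0.0682] railx 0.2527 n -0.0176
(366, 150) [0.5824 0.0308 0.0858] railx 0.2112 n 0.0099
(424, 150) [0.6093 0.0363 0.0857] railx 0.2112 n -0.0175
(367, 250) [ 0.5919 -0.0127  0.1065] railx 0.1621 n 0.0093
(429, 250) [ 0.6187 -0.0074  0.1066] railx 0.1619 n -0.0181
(368, 340) [ 0.5992 -0.0477  0.1232] railx 0.1226 n 0.009
(433, 340) [ 0.6266 -0.0425  0.1233] railx 0.1223 n -0.0188
(368, 372) [ 0.6016 -0.0598  0.1289] railx 0.109 n 0.0092
(434, 372) [ 0.6292 -0.0546  0.1291] railx 0.1085 n -0.0189
0.24860083483666057 -0.01433339645546012
0.24527279694145915 0.014834247866998702
```

Run:
```python
from h import *
s,R=tool()
for x,n in [(.12,-.0048),(.212,-.0039)]:
    p=np.r_[U+T*x*np.cos(np.radians(25))+N*n,.175-x*np.sin(np.radians(25))]
    print(p.round(4),(R.T@(p-s["position"])).round(4))
print(s["position"].round(4))
w=cam("wrist"); print((R.T@(w["C"]-s["position"])).round(4),(R.T@w["R"].T).round(3))
```

```text
[ 0.6133 -0.0473  0.1243] [0.0039 0.002  0.1083]
[0.5958 0.0343 0.0854] [ 0.0017 -0.0805  0.1489]
[ 0.6059 -0.0491  0.2324]
[ 0.0013 -0.0766 -0.0707] [[ 1.     0.     0.   ]
 [-0.     0.954  0.298]
 [-0.    -0.298  0.954]]
```

>>> drive_tool(
  moves="0.001 -0.02 0.005 0;0.001 -0.04 0.015 0;0.001 -0.06 0.025 0;0.001 -0.08 0.035 0;0.001 -0.08 0.045 0;0.001 -0.08 0.045 0;0.001 -0.08 0.045 0",
)

```text
time: 19.22
position: [0.5918, 0.0304, 0.1894]
orientation: [-3.121, -0.035, 0.202]
wrist_force: [0.2, -1.1, -0.6]
width: 0.0438
```

Run:
```python
from h import *
place([.001,0,.0485],[.5958,.0343,.0854+.009],.201)
w=cam("wrist"); save(w["color"],"w23",None,1.4)
s=cam("side"); save(s["color"],"s23",(230,160,350,260),6)
```

```text
t 19.22 pos [0.5918 0.0304 0.1894] rpy [-3.121 -0.035  0.202] F [ 0.2 -1.1 -0.6]
TCP target [0.5934 0.0328 0.1428] SHIFT [ 0.0004 -0.001   0.0467] TURN 0.001
```

View pics/w23.png

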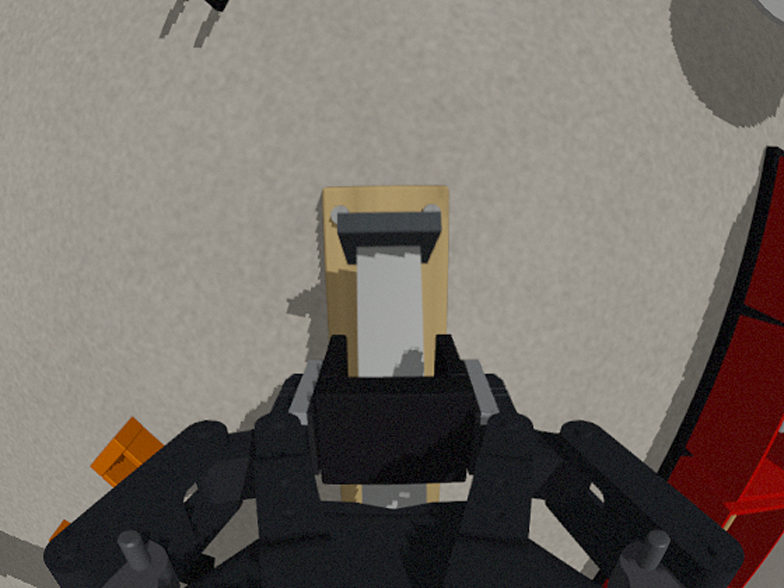

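View pics/s23.png

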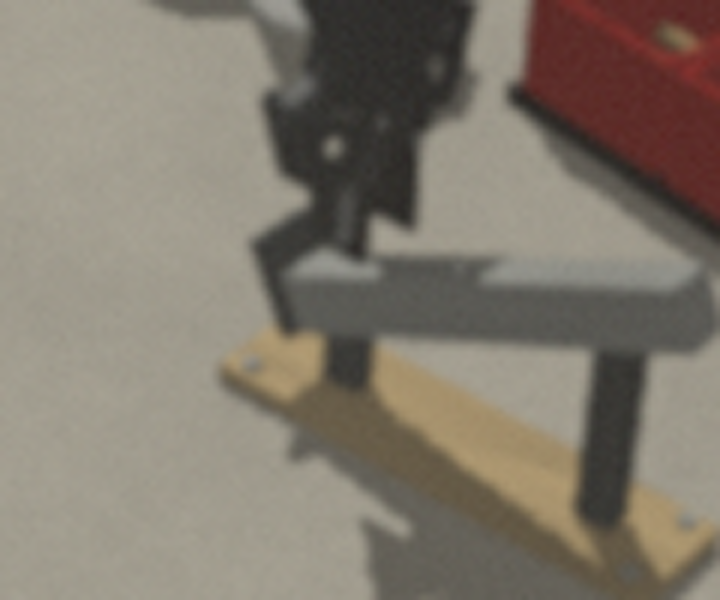

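Run:
```python
from h import *
w=cam("wrist"); s,R=tool()
for v,a,b in [(260,357,420.5),(300,357,422),(350,357,423),(372,357.5,423.5),(490,361,428)]:
    L=onbar(w,a/1.4,v/1.4);Q=onbar(w,b/1.4,v/1.4); m=(L[0]+Q[0])/2
    print(v,"railx",round((L[1]+Q[1])/2,4),"w",round(L[2]-Q[2],4),"n",round((L[2]+Q[2])/2,4),"tool",(R.T@(m-s["position"])).round(4))
```

```text
260 railx 0.2456 w 0.0273 n -0.0038 tool [-0.0007 -0.0327  0.1202]
300 railx 0.2282 w 0.0275 n -0.0039 tool [-0.0003 -0.0171  0.1125]
350 railx 0.2071 w 0.0276 n -0.0038 tool [-1.000e-04  1.800e-03  1.032e-01]
372 railx 0.1978 w 0.0276 n -0.0038 tool [0.0001 0.0101 0.0992]
490 railx 0.1469 w 0.0283 n -0.0047 tool [0.0018 0.0558 0.0768]
```

>>> drive_tool(
  moves="-0.001 0 0.008 -0.02;-0.001 0 0.015 -0.02;-0.001 0 0.02 -0.02;-0.001 0 0.025 -0.02;-0.001 0 0.025 -0.02",
)

```text
time: 19.78
position: [0.5918, 0.0294, 0.1639]
orientation: [-3.122, -0.035, 0.219]
wrist_force: [0.1, -0.1, -0.9]
width: 0.0437
```

Run:
```python
from h import *
place([.001,0,.0485],[.5958,.0343,.0854+.009],.201)
w=cam("wrist"); save(w["color"],"w24",(200,150,360,400),3)
```

```text
t 19.78 pos [0.5918 0.0294 0.1639] rpy [-3.122 -0.035  0.219] F [ 0.1 -0.1 -0.9]
TCP target [0.5934 0.0328 0.1428] SHIFT [ 0.0015 -0.0025  0.0212] TURN 0.018
```

View pics/w24.png

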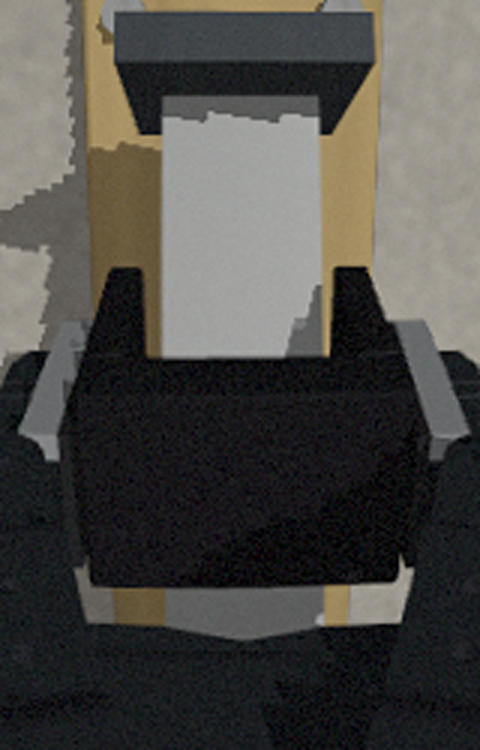

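>>> drive_tool(
  moves="0.001 0 0.004 0;0.001 0 0.008 0;0.001 0 0.012 0;0.001 0 0.015 0;0.001 0 0.017 0;0.001 0 0.017 0",
)

```text
time: 20.33
position: [0.5933, 0.0302, 0.1469]
orientation: [-3.122, -0.035, 0.219]
wrist_force: [0.3, -0.9, -1.4]
width: 0.0435
```

Run:
```python
from h import *
place([.001,0,.0485],[.5958,.0343,.0854+.009],.201)
w=cam("wrist"); save(w["color"],"w25",(200,150,360,400),3)
s=cam("side"); save(s["color"],"s25",(230,160,350,260),6)
```

```text
t 20.33 pos [0.5933 0.0302 0.1469] rpy [-3.122 -0.035  0.219] F [ 0.3 -0.9 -1.4]
TCP target [0.5934 0.0328 0.1428] SHIFT [ 0.0005 -0.0024  0.0042] TURN 0.018
```

View pics/w25.png

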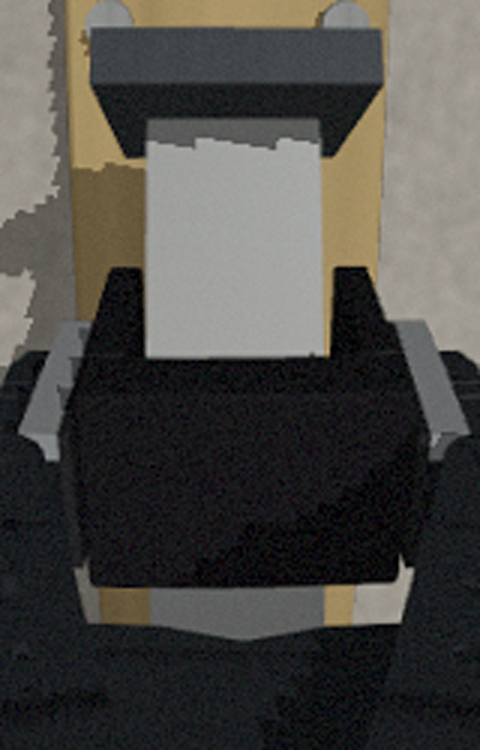

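View pics/s25.png

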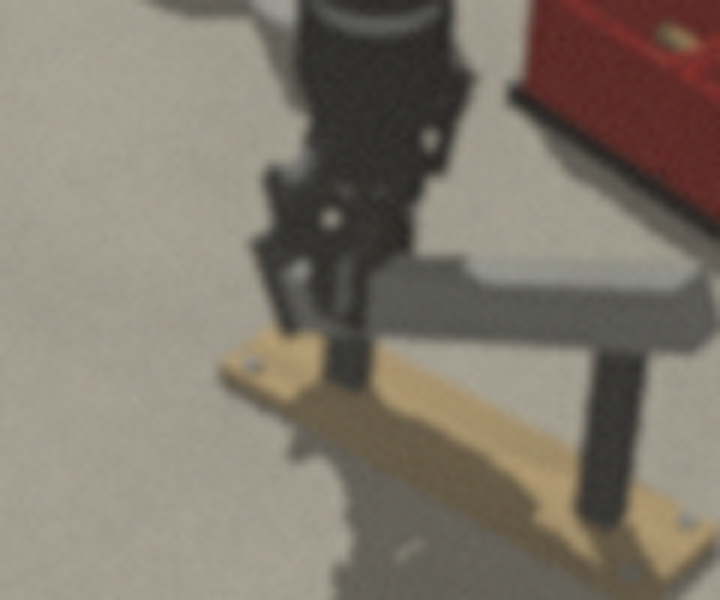

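>>> drive_tool(
  moves="-0.0005 0 0.002 0;-0.0005 0 0.004 0;-0.0005 0 0.004 0",
)

```text
time: 20.68
position: [0.5937, 0.0298, 0.1448]
orientation: [-3.122, -0.037, 0.219]
wrist_force: [-1.9, -0.5, 5.4]
width: 0.044
```

>>> drive_tool(
  moves="0 0 0 0;0 0 0 0;0 0 0 0;0 0 0 0;0 0 0 0",
  hand=75,
)

```text
time: 21.1
position: [0.5936, 0.0299, 0.1446]
orientation: [-3.122, -0.037, 0.219]
wrist_force: [-0.3, -0.1, 0.1]
width: 0.0643
```

Run:
```python
from h import *
go(.5934,.0302,.20,.2)
w=cam("wrist"); save(w["color"],"w26",None,1.4)
```

```text
t 21.1 pos [0.5936 0.0299 0.1446] rpy [-3.122 -0.037  0.219] F [-0.3 -0.1  0.1] w 0.0643
SHIFT [ 0.0019 -0.0014 -0.0553] TURN 0.019
```

View pics/w26.png

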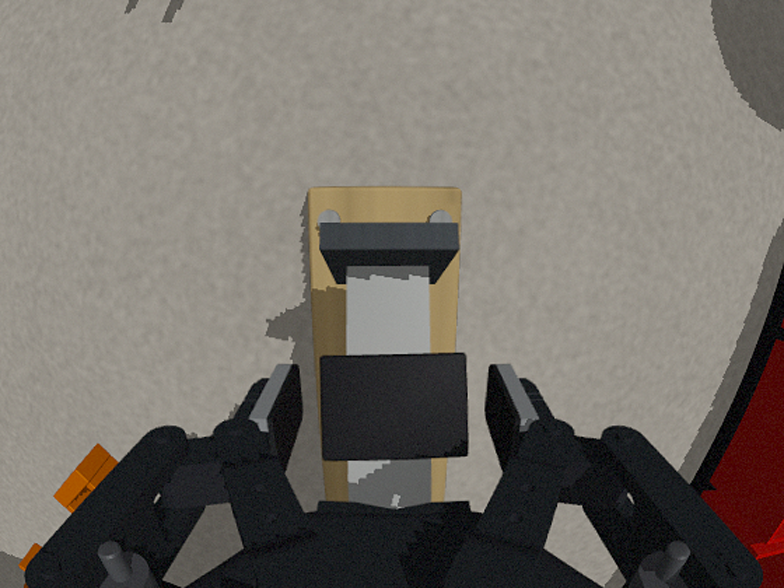

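Run:
```python
from h import *
c=cam("top"); print(onz(c,410,184,.16),onz(c,392,235,.02),onz(c,395,218,.02),onz(c,370,263,.03),onz(c,322,238,.03))
go(.467,-.2535,.225,-.087)
```

```text
[ 0.57773437 -0.38407396  0.16      ] [ 0.43630964 -0.35785454  0.02      ] [ 0.49151825 -0.37094099  0.02      ] [ 0.3479932 -0.2798378  0.03     ] [ 0.43160236 -0.12954909  0.03      ]
t 21.2 pos [0.5937 0.0299 0.1446] rpy [-3.122 -0.037  0.219] F [0.2 0.6 0.8] w 0.064
SHIFT [-0.1821  0.2473 -0.092 ] TURN 0.306
```

>>> drive_tool(
  moves="0 0 -0.03 0;0 0 -0.06 0;0 0 -0.08 0;-0.04 0.03 -0.08 0.04;-0.07 0.06 -0.08 0.08;-0.1 0.09 -0.08 0.12;-0.12 0.12 -0.08 0.16;-0.14 0.15 -0.08 0.2;-0.16 0.18 -0.08 0.24;-0.17 0.21 -0.08 0.28",
  hand=90,
)

```text
time: 22.03
position: [0.4683, -0.2165, 0.2143]
orientation: [-3.111, -0.029, -0.066]
wrist_force: [0.5, 0.3, -0.2]
width: 0.077
```

Run:
```python
from h import *
go(.467,-.22,.225,-.087)
s=cam("side"); save(s["color"],"s27",(230,140,360,250),6)
```

```text
t 22.03 pos [ 0.4683 -0.2165  0.2143] rpy [-3.111 -0.029 -0.066] F [ 0.5  0.3 -0.2] w 0.077
SHIFT [-0.0007  0.0033 -0.0108] TURN 0.021
```

View pics/s27.png

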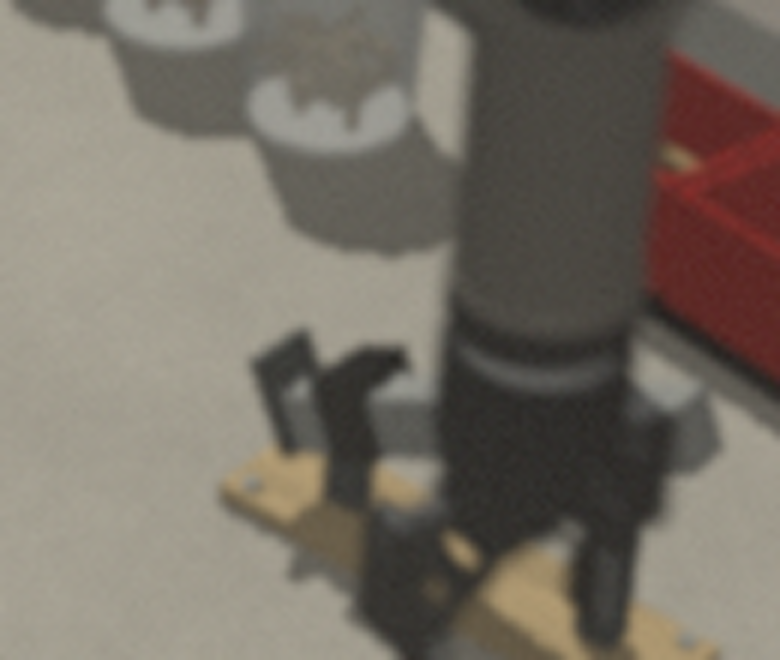

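Run:
```python
from h import *
w=cam("wrist"); save(w["color"],"w27",None,1.4); save(w["color"],"w27c",(220,180,340,300),5)
```

```text
(no output)
```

View pics/w27.png

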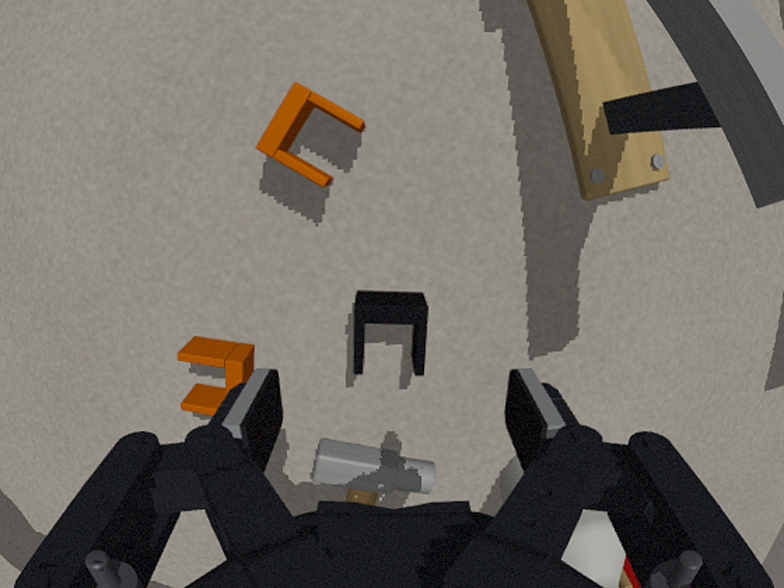

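Run:
```python
from h import *
w=cam("wrist"); s,R=tool(); k=1.4
a=[onz(w,u/k,v/k,.032) for u,v in [(354,374),(425,375)]]; b=[onz(w,u/k,v/k,0) for u,v in [(357,291),(425,293)]]
A=(a[0]+a[1])/2;B=(b[0]+b[1])/2; d=A-B; print(A,B,np.degrees(np.arctan2(d[1],d[0])),np.linalg.norm(d[:2]),np.linalg.norm(a[0]-a[1]),np.linalg.norm(b[0]-b[1]),np.degrees(np.arctan2(*(a[1]-a[0])[[1,0]])),np.degrees(np.arctan2(*(b[1]-b[0])[[1,0]])))
c=(A+B)/2; place([0,0,.055],[c[0],c[1],.018],-.087)
```

```text
[ 0.46928254 -0.27134931  0.032     ] [ 0.47438266 -0.22724112  0.        ] -96.59567251539106 0.04440206993958671 0.044243335672230114 0.044733962245126865 -5.909953157927864 -6.445804340574266
t 22.18 pos [ 0.4697 -0.2178  0.2146] rpy [-3.114 -0.03  -0.068] F [0.7 0.1 0.9]
TCP target [ 0.4701 -0.2507  0.073 ] SHIFT [-0.0016  0.0366  0.1407] TURN 0.019
```

>>> drive_tool(
  moves="0 0.02 0.03 0.04;0 0.035 0.06 0.04;0 0.035 0.09 0.04;0 0.035 0.115 0.04;0 0.035 0.13 0.04;0 0.035 0.137 0.04;0 0.035 0.137 0.04",
  hand=68,
)

```text
time: 22.77
position: [0.4715, -0.2471, 0.075]
orientation: [-3.111, -0.026, -0.106]
wrist_force: [-0.2, 0.5, 0.3]
width: 0.0579
```

>>> drive_tool(
  moves="0 0 0 0;0 0 0 0;0 0 0 0;0 0 0 0",
  hand=0,
  grip_force=40,
)

```text
time: 23.1
position: [0.4722, -0.2472, 0.076]
orientation: [-3.111, -0.028, -0.105]
wrist_force: [-0.1, 0.5, -0.5]
width: 0.0436
```

>>> drive_tool(
  moves="0 0 -0.03 0;0 0 -0.06 0;0 0 -0.09 0;0 0 -0.09 0",
)

```text
time: 23.43
position: [0.4723, -0.2526, 0.1722]
orientation: [-3.116, -0.04, -0.106]
wrist_force: [1.3, -0.9, -0.4]
width: 0.0436
```

Run:
```python
from h import *
go(.46,.07,.16,.2)
w=cam("wrist"); save(w["color"],"w28",None,1.4)
```

```text
t 23.43 pos [ 0.4723 -0.2526  0.1722] rpy [-3.116 -0.04  -0.106] F [ 1.3 -0.9 -0.4] w 0.0436
SHIFT [-0.0468 -0.3191  0.0186] TURN -0.306
```

View pics/w28.png

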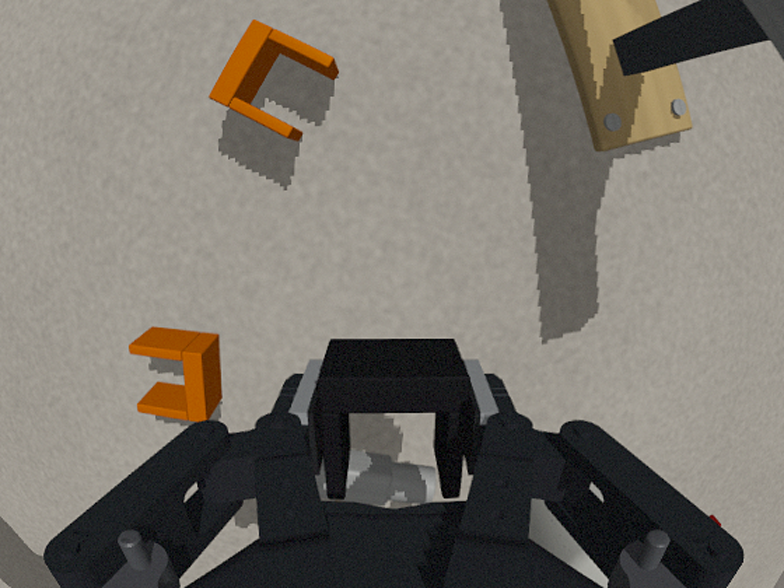

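>>> drive_tool(
  moves="-0.004 -0.03 0 -0.04;-0.009 -0.065 0 -0.08;-0.014 -0.1 0 -0.12;-0.019 -0.135 0 -0.16;-0.024 -0.17 0 -0.2;-0.029 -0.205 0 -0.24;-0.034 -0.24 0 -0.28;-0.039 -0.275 0 -0.306;-0.044 -0.305 0 -0.306;-0.047 -0.318 0 -0.306",
)

```text
time: 24.32
position: [0.4565, 0.0754, 0.176]
orientation: [-3.123, -0.041, 0.208]
wrist_force: [-1.5, -0.3, -0.3]
width: 0.0438
```

>>> drive_tool(
  moves="0 0 0.03 0;0 0 0.06 0;0 0 0.08 0;0 0 0.09 0;0 0 0.094 0;0 0 0.094 0",
)

```text
time: 24.82
position: [0.4594, 0.0776, 0.0814]
orientation: [-3.123, -0.039, 0.207]
wrist_force: [0.4, 0.3, 0.1]
width: 0.0432
```

Run:
```python
from h import *
go(.46,.07,.076,.2)
```

```text
t 24.82 pos [0.4594 0.0776 0.0814] rpy [-3.123 -0.039  0.207] F [0.4 0.3 0.1] w 0.0432
SHIFT [-0.0012  0.0076  0.0053] TURN 0.007
```

Lower the rest, release, and look to position the small-patch grip at the leg ends.

>>> drive_tool(
  moves="0 0 0.003 0;0 0 0.005 0;0 0 0.005 0",
)

```text
time: 25.07
position: [0.4602, 0.0777, 0.0771]
orientation: [-3.123, -0.041, 0.207]
wrist_force: [-0.5, -0.3, -0.2]
width: 0.0437
```

>>> drive_tool(
  moves="0 0 0 0;0 0 0 0;0 0 0 0;0 0 -0.008 0;0 0.005 -0.018 0;0 0.015 -0.018 0;0 0.02 -0.018 0;0 0.02 -0.018 0",
  hand=75,
  grip_force=20,
)

```text
time: 25.73
position: [0.4642, 0.0554, 0.0952]
orientation: [-3.124, -0.042, 0.204]
wrist_force: [0.2, 0.6, 0.5]
width: 0.0639
```

Run:
```python
from h import *
go(.46,.07,.0945,.2)
w=cam("wrist"); save(w["color"],"w29",(150,100,420,420),2)
```

```text
t 25.73 pos [0.4642 0.0554 0.0952] rpy [-3.124 -0.042  0.204] F [0.2 0.6 0.5] w 0.0639
SHIFT [-0.0012 -0.0151  0.0009] TURN 0.004
```

View pics/w29.png

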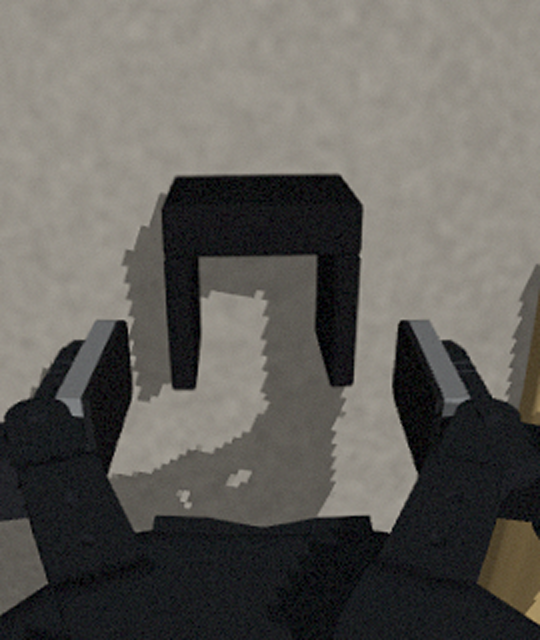

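>>> drive_tool(
  moves="0 0.006 0.001 0;0 0.01 0.001 0;0 0.01 0.001 0;0 0.01 0.001 0",
)

```text
time: 26.12
position: [0.4657, 0.0462, 0.0934]
orientation: [-3.124, -0.041, 0.204]
wrist_force: [0.6, 0.5, 0.2]
width: 0.0644
```

>>> drive_tool(
  moves="0 0 0 0;0 0 0 0;0 0 0 0;0 0 0 0;0 0 0 0;0 0 0 0",
  hand=0,
  grip_force=20,
)

```text
time: 26.62
position: [0.4657, 0.0463, 0.0935]
orientation: [-3.123, -0.041, 0.204]
wrist_force: [-1.2, -0.2, 2.6]
width: 0.0432
```

>>> drive_tool(
  moves="0 0.004 0.003 0;0 0.008 0.003 0;0 0.012 0.004 0;0 0.016 0.005 0;0 0.02 0.006 0;0 0.02 0.006 0",
)

```text
time: 27.12
position: [0.4703, 0.0275, 0.0874]
orientation: [-3.122, -0.041, 0.204]
wrist_force: [-1.8, 3.8, 4.6]
width: 0.0427
```

Run:
```python
from h import *
go(.46,.07,.0945,.2)
w=cam("wrist"); save(w["color"],"w30",(150,100,420,420),2)
```

```text
t 27.12 pos [0.4703 0.0275 0.0874] rpy [-3.122 -0.041  0.204] F [-1.8  3.8  4.6] w 0.0427
SHIFT [-0.0012 -0.0438 -0.0063] TURN 0.004
```

View pics/w30.png

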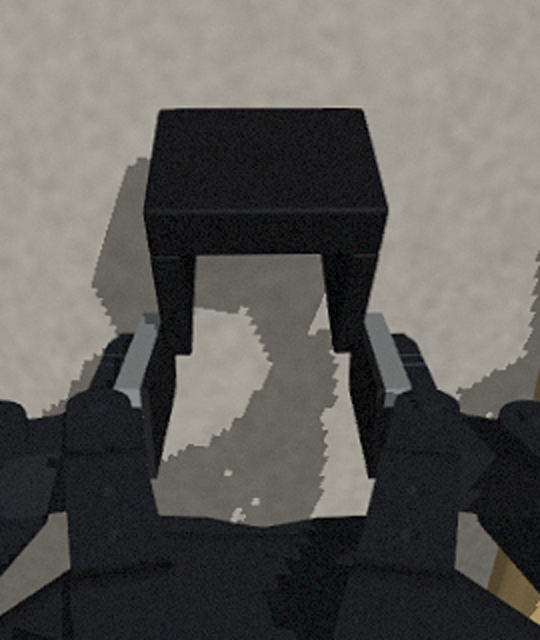

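Same as before; continue tipping.

>>> drive_tool(
  moves="0 0.003 0.002 0;0 0.006 0.004 0;0 0.009 0.0065 0;0 0.012 0.009 0;0 0.014 0.011 0;0 0.016 0.013 0;0 0.019 0.014 0;0 0.022 0.0145 0;0 0.023 0.0145 0",
)

```text
time: 27.92
position: [0.4755, 0.0052, 0.0723]
orientation: [-3.122, -0.041, 0.204]
wrist_force: [-0.2, 1.8, 2.3]
width: 0.0424
```

Run:
```python
from h import *
go(.46,.07,.0945,.2)
w=cam("wrist"); save(w["color"],"w31",(150,100,420,420),2)
```

```text
t 27.92 pos [0.4755 0.0052 0.0723] rpy [-3.122 -0.041  0.204] F [-0.2  1.8  2.3] w 0.0424
SHIFT [-0.0012 -0.067  -0.021 ] TURN 0.004
```

View pics/w31.png

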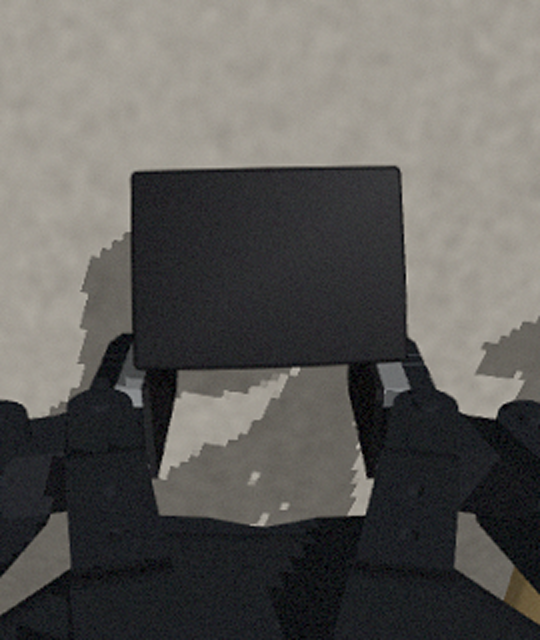

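>>> drive_tool(
  moves="0 0.003 0.0005 0;0 0.006 0.001 0;0 0.008 0.001 0;0 0.008 0.001 0",
)

```text
time: 28.3
position: [0.4774, -0.001, 0.0719]
orientation: [-3.119, -0.042, 0.204]
wrist_force: [-1.3, 3.7, 8.7]
width: 0.0428
```

>>> drive_tool(
  moves="0 0 0 0;0 0 0 0;0 0 0 0;0 0 0 0;0 0 0 0",
  hand=75,
)

```text
time: 28.72
position: [0.4772, -0.0015, 0.0717]
orientation: [-3.119, -0.041, 0.203]
wrist_force: [-0.0, -0.1, -0.3]
width: 0.064
```

Run:
```python
from h import *
go(.46,.07,.0945,.2)
w=cam("wrist"); save(w["color"],"w32",(150,100,420,420),2)
```

```text
t 28.72 pos [ 0.4772 -0.0015  0.0717] rpy [-3.119 -0.041  0.203] F [-0.  -0.1 -0.3] w 0.064
SHIFT [-0.0014 -0.074  -0.0213] TURN 0.003
```

View pics/w32.png

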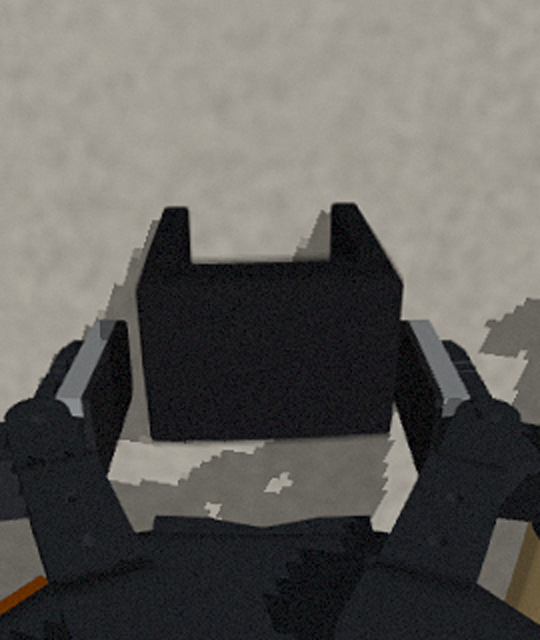

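Run:
```python
from h import *
w=cam("wrist");s,R=tool()
f=lambda u,v:(150+u/2,100+v/2)
q=[R.T@(onz(w,*f(*p),.046)-s["position"]) for p in [(138,285),(403,283),(151,441),(391,435)]]
print(np.round(q,4),np.mean(q,0).round(4))
```

```text
[[-0.0188 -0.0354  0.0258]
 [ 0.0248 -0.035   0.0276]
 [-0.0189 -0.0046  0.0251]
 [ 0.0253 -0.0044  0.0269]] [ 0.0031 -0.0199  0.0263]
```

>>> drive_tool(
  moves="0.003 0 -0.009 0;0.003 -0.01 -0.009 0;0.003 -0.02 -0.009 0;0.003 -0.02 -0.009 0;0.003 -0.02 -0.009 0",
)

```text
time: 29.23
position: [0.4754, 0.0202, 0.0812]
orientation: [-3.118, -0.041, 0.207]
wrist_force: [0.8, -0.8, -0.3]
width: 0.0641
```

>>> drive_tool(
  moves="0 0 0 0;0 0 0 0;0 0 0 0;0 0 0 0;0 0 0 0",
  hand=0,
  grip_force=40,
)

```text
time: 29.65
position: [0.4753, 0.0204, 0.0815]
orientation: [-3.117, -0.041, 0.206]
wrist_force: [-1.5, 1.9, 5.5]
width: 0.0439
```

>>> drive_tool(
  moves="0 0 -0.02 0;0 0 -0.05 0;0 0 -0.08 0;0 0 -0.11 0;0 0 -0.13 0;0 0 -0.145 0;0 0 -0.145 0;0 0 -0.145 0",
)

```text
time: 30.32
position: [0.4705, 0.0155, 0.2265]
orientation: [-3.117, -0.042, 0.206]
wrist_force: [0.3, -0.4, -1.6]
width: 0.0439
```

Run:
```python
from h import *
x=.14;p=np.r_[U+T*x*np.cos(np.radians(25))+N*-.004,.175-x*np.sin(np.radians(25))]
place([.001,0,.0485],p+[0,0,.06],.219)
```

```text
t 30.32 pos [0.4705 0.0155 0.2265] rpy [-3.117 -0.042  0.206] F [ 0.3 -0.4 -1.6]
TCP target [ 0.6062 -0.0314  0.2242] SHIFT [0.123  0.0739 0.0056] TURN -0.013
```

>>> drive_tool(
  moves="0.03 0.015 0 0;0.06 0.035 0 0;0.09 0.055 0 -0.013;0.123 0.074 0.005 -0.013;0.123 0.074 0.005 -0.013;0.123 0.074 0.005 -0.013;0.123 0.074 0.005 -0.013",
)

```text
time: 30.9
position: [0.6048, -0.0317, 0.2223]
orientation: [-3.117, -0.037, 0.218]
wrist_force: [-0.7, -0.1, 0.5]
width: 0.0441
```

Run:
```python
from h import *
go(.6062,-.0314,.18,.219)
w=cam("wrist"); save(w["color"],"w33",None,1.4)
```

```text
t 30.9 pos [ 0.6048 -0.0317  0.2223] rpy [-3.117 -0.037  0.218] F [-0.7 -0.1  0.5] w 0.0441
SHIFT [-0.0002  0.001   0.0424] TURN -0.001
```

View pics/w33.png

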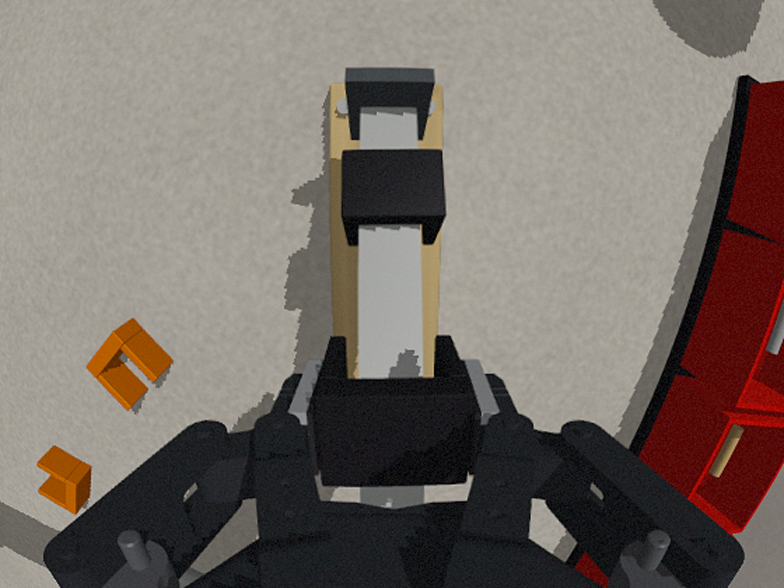

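Run:
```python
from h import *
w=cam("wrist"); s,R=tool()
for v,a,b in [(260,357.5,421.5),(300,357.5,423),(340,357.5,424.5),(372,358,425.5)]:
    L=onbar(w,a/1.4,v/1.4);Q=onbar(w,b/1.4,v/1.4); m=(L[0]+Q[0])/2
    print(v,"railx",round((L[1]+Q[1])/2,4),"w",round(L[2]-Q[2],4),"n",round((L[2]+Q[2])/2,4),"tool",(R.T@(m-s["position"])).round(4))
```

```text
260 railx 0.1775 w 0.0282 n -0.0036 tool [-0.0005 -0.0313  0.1251]
300 railx 0.1597 w 0.0284 n -0.004 tool [-0.0002 -0.0154  0.1172]
340 railx 0.1424 w 0.0287 n -0.0043 tool [1.000e-04 1.000e-04 1.095e-01]
372 railx 0.1287 w 0.0288 n -0.0046 tool [0.0005 0.0124 0.1034]
```

>>> drive_tool(
  moves="-0.0005 0 0.01 -0.01;-0.0005 0 0.018 -0.01;-0.0005 0 0.024 -0.01;-0.0005 0 0.03 -0.01;-0.0005 0 0.036 -0.01;-0.0005 0 0.041 -0.01;-0.0005 0 0.045 -0.01;-0.0005 0 0.047 -0.01;-0.0005 0 0.047 -0.01",
)

```text
time: 31.75
position: [0.6058, -0.0296, 0.1766]
orientation: [-3.116, -0.04, 0.229]
wrist_force: [0.2, 0.6, -0.7]
width: 0.0435
```

Run:
```python
from h import *
go(.6062,-.0314,.18,.219)
w=cam("wrist"); save(w["color"],"w34",(200,150,360,400),3)
```

```text
t 31.75 pos [ 0.6058 -0.0296  0.1766] rpy [-3.116 -0.04   0.229] F [ 0.2  0.6 -0.7] w 0.0435
SHIFT [ 0.0002  0.0018 -0.0035] TURN 0.01
```

View pics/w34.png

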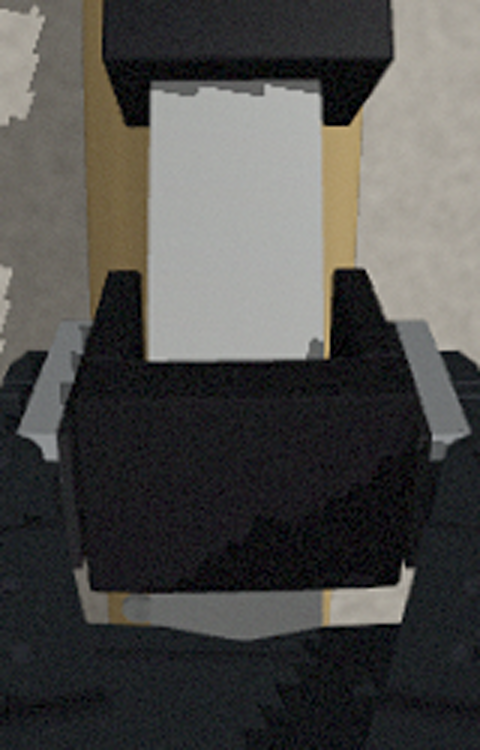

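Well astride and centred, no force. Lower a few mm more and release.

>>> drive_tool(
  moves="0 0 0.002 0;0 0 0.004 0;0 0 0.004 0",
)

```text
time: 32.05
position: [0.606, -0.0295, 0.1728]
orientation: [-3.116, -0.04, 0.229]
wrist_force: [0.2, -0.3, -2.3]
width: 0.0437
```

>>> drive_tool(
  moves="0 0 0 0;0 0 0 0;0 0 0 0;0 0 0 0;0 0 0 0",
  hand=75,
)

```text
time: 32.47
position: [0.6061, -0.0295, 0.1729]
orientation: [-3.117, -0.041, 0.229]
wrist_force: [-0.3, -0.4, 0.2]
width: 0.0642
```

>>> drive_tool(
  moves="0 0 -0.03 0;0 0 -0.06 0;0 0.03 -0.07 0;0 0.05 -0.07 0;0 0.05 -0.07 0;0 0.05 -0.07 0",
)

```text
time: 32.97
position: [0.6149, -0.0826, 0.242]
orientation: [-3.117, -0.041, 0.225]
wrist_force: [-0.1, 1.0, -0.4]
width: 0.0642
```

Run:
```python
from h import *
go(.6062,-.0314,.18,.219)
w=cam("wrist"); save(w["color"],"w35",None,1.4)
```

```text
t 32.97 pos [ 0.6149 -0.0826  0.242 ] rpy [-3.117 -0.041  0.225] F [-0.1  1.  -0.4] w 0.0642
SHIFT [ 0.0004 -0.0503  0.0633] TURN 0.006
```

View pics/w35.png

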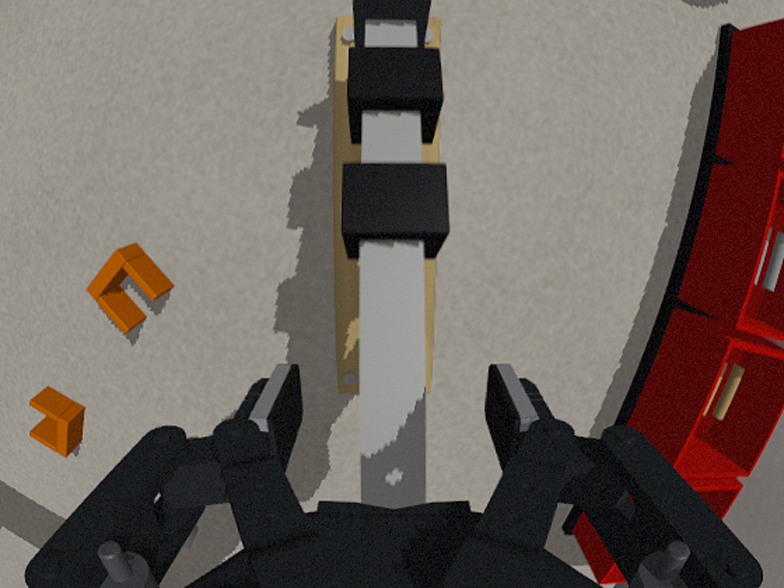

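Run:
```python
from h import *
w=cam("wrist"); s,R=tool()
for v in (239,111,23):
    for u in (362,420): 
        p,x,n=onbar(w,u/1.4,v/1.4); print(v,u,round(x,4),round(n,4))
def tgt(xu,depth,n=-.0043):
    c,sn=np.cos(np.radians(25)),np.sin(np.radians(25))
    sh=xu*c-depth*sn; z=.175-xu*sn-depth*c
    return np.r_[U+T*sh+N*n,z]
for xu in (.10,.13,.186): print(xu,tgt(xu,.010)); place([.0005,-.011,.0715],tgt(xu,.010),.229)
# bar edges in view rows for lateral check
for v,a,b in [(260,359,424),(340,360,426)]:
    L=onbar(w,a/1.4,v/1.4);Q=onbar(w,b/1.4,v/1.4); m=(L[0]+Q[0])/2
    print(v,"railx",round((L[1]+Q[1])/2,4),"n",round((L[2]+Q[2])/2,4),"tool",(R.T@(m-s["position"])).round(4))
```

```text
239 362 0.1325 0.0086
239 420 0.133 -0.0166
111 362 0.1972 0.0106
111 420 0.1982 -0.0173
23 362 0.2563 0.0129
23 420 0.2579 -0.0184
0.1 [ 0.61723867 -0.06926529  0.1236751 ]
t 33.07 pos [ 0.615  -0.0793  0.2411] rpy [-3.115 -0.04   0.23 ] F [0.3 0.3 0.5]
TCP target [ 0.6169 -0.0826  0.1948] SHIFT [-0.0007  0.0049  0.0462] TURN 0.001
0.13 [ 0.61183399 -0.04261875  0.11099655]
t 33.07 pos [ 0.615  -0.0793  0.2411] rpy [-3.115 -0.04   0.23 ] F [0.3 0.3 0.5]
TCP target [ 0.6115 -0.056   0.1821] SHIFT [-0.0004 -0.0219  0.0596] TURN 0.001
0.186 [0.60174526 0.00712145 0.08732993]
t 33.07 pos [ 0.615  -0.0793  0.2411] rpy [-3.115 -0.04   0.23 ] F [0.3 0.3 0.5]
TCP target [ 0.6014 -0.0062  0.1584] SHIFT [ 0.0001 -0.072   0.0847] TURN 0.001
260 railx 0.1234 n -0.0043 tool [ 0.0005 -0.0315  0.1192]
340 railx 0.0891 n -0.0052 tool [ 0.0011 -0.0008  0.1039]
```

>>> drive_tool(
  moves="-0.0005 0.005 0 0;-0.0005 0.005 0 0;-0.0005 0.005 0.01 0;-0.0005 0.005 0.02 0;-0.0005 0.005 0.02 0;-0.0005 0.005 0.02 0",
  hand=40,
)

```text
time: 33.57
position: [0.6155, -0.0828, 0.2193]
orientation: [-3.113, -0.037, 0.23]
wrist_force: [-0.2, 0.6, -0.4]
width: 0.0344
```

Run:
```python
from h import *
w=cam("wrist"); save(w["color"],"w36",None,1.4)
def tgt(xu,depth,n=-.0043):
    c,sn=np.cos(np.radians(25)),np.sin(np.radians(25))
    return np.r_[U+T*(xu*c-depth*sn)+N*n,.175-xu*sn-depth*c]
place([.0005,-.011,.0715],tgt(.1,.010),.229)
```

```text
t 33.62 pos [ 0.616  -0.0832  0.2201] rpy [-3.114 -0.039  0.23 ] F [-0.6  0.8  0.2]
TCP target [ 0.617  -0.0826  0.1948] SHIFT [0.0002 0.0004 0.0254] TURN 0.001
```

View pics/w36.png

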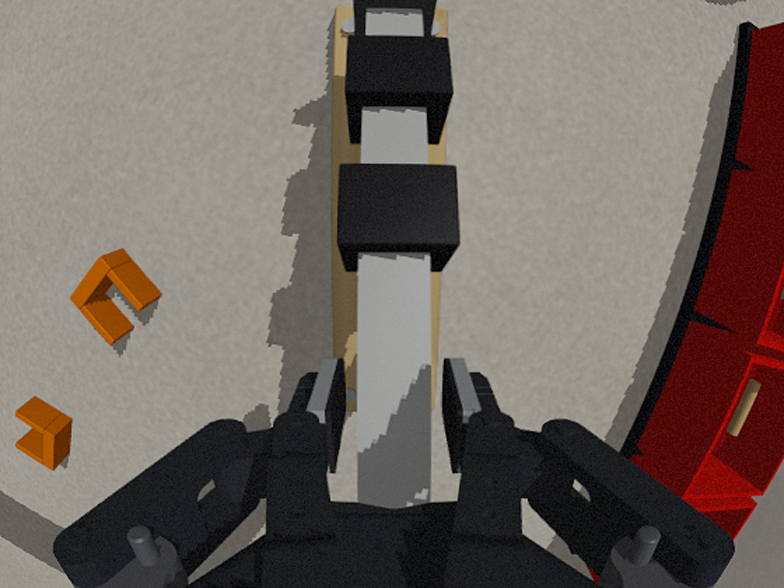

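>>> drive_tool(
  moves="0 0 0.01 0;0 0 0.018 0;0 0 0.025 0;0 0 0.025 0;0 -0.009 0.0295 0;0 -0.018 0.034 0;0 -0.018 0.034 0",
)

```text
time: 34.2
position: [0.6124, -0.0604, 0.1854]
orientation: [-3.11, -0.037, 0.234]
wrist_force: [-0.9, -0.4, -0.4]
width: 0.0338
```

Run:
```python
from h import *
w=cam("wrist"); save(w["color"],"w37",None,1.4)
def tgt(xu,depth,n=-.0043):
    c,sn=np.cos(np.radians(25)),np.sin(np.radians(25))
    return np.r_[U+T*(xu*c-depth*sn)+N*n,.175-xu*sn-depth*c]
place([.0005,-.011,.0715],tgt(.186,.010),.229)
```

```text
t 34.25 pos [ 0.6127 -0.0616  0.186 ] rpy [-3.112 -0.038  0.233] F [-0.4 -1.6  0.7]
TCP target [ 0.6016 -0.0064  0.1584] SHIFT [ 0.001  -0.0555  0.0293] TURN 0.004
```

View pics/w37.png

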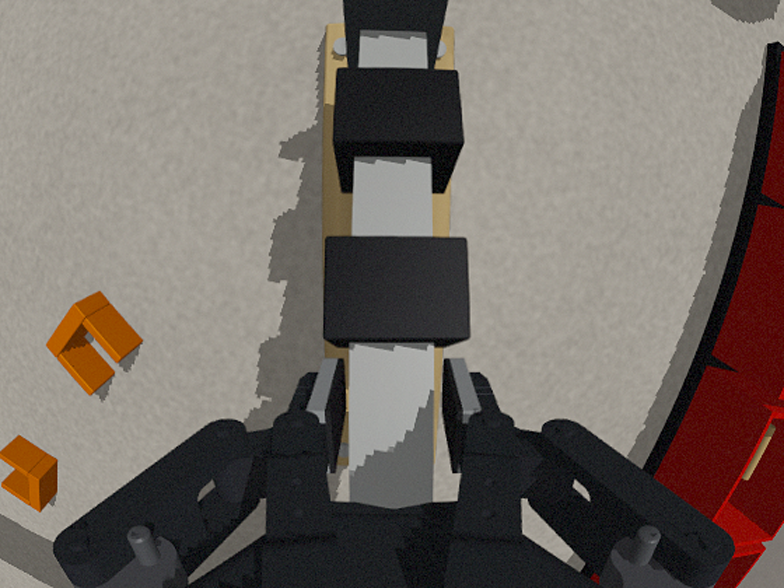

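>>> drive_tool(
  moves="0 -0.004 0.002 0;0 -0.008 0.004 0;0 -0.012 0.006 0;0 -0.016 0.008 0;0 -0.02 0.0105 0;0 -0.024 0.0125 0;0 -0.028 0.0145 0;0 -0.032 0.0165 0;0.0005 -0.035 0.0185 0;0.0005 -0.035 0.0185 0",
)

```text
time: 35.08
position: [0.6053, -0.0254, 0.1679]
orientation: [-3.111, -0.037, 0.235]
wrist_force: [-0.8, 0.4, -0.3]
width: 0.0344
```

Run:
```python
from h import *
w=cam("wrist"); save(w["color"],"w38",None,1.4)
def tgt(xu,depth,n=-.0043):
    c,sn=np.cos(np.radians(25)),np.sin(np.radians(25))
    return np.r_[U+T*(xu*c-depth*sn)+N*n,.175-xu*sn-depth*c]
place([.0005,-.011,.0715],tgt(.186,.010),.229)
```

```text
t 35.13 pos [ 0.6054 -0.0261  0.1682] rpy [-3.111 -0.037  0.234] F [ 0.5  0.2 -0.4]
TCP target [ 0.6017 -0.0064  0.1584] SHIFT [ 0.0005 -0.0197  0.0104] TURN 0.005
```

View pics/w38.png

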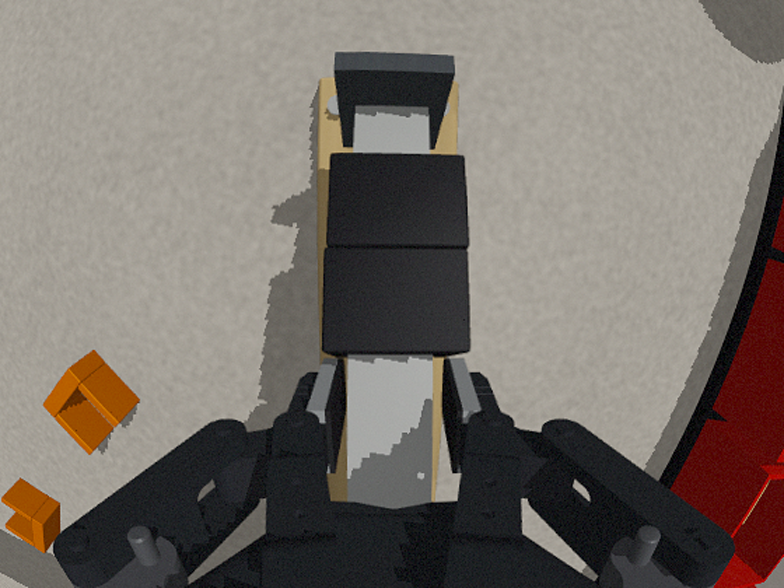

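>>> drive_tool(
  moves="0 -0.003 0.0015 0;0 -0.006 0.003 0;0 -0.009 0.005 0;0 -0.012 0.0065 0;0 -0.015 0.008 0;0 -0.015 0.008 0",
)

```text
time: 35.63
position: [0.6018, -0.0098, 0.1601]
orientation: [-3.11, -0.037, 0.236]
wrist_force: [-0.5, 1.2, -0.0]
width: 0.034
```

Run:
```python
from h import *
w=cam("wrist"); save(w["color"],"w39",None,1.4)
def tgt(xu,depth,n=-.0043):
    c,sn=np.cos(np.radians(25)),np.sin(np.radians(25))
    return np.r_[U+T*(xu*c-depth*sn)+N*n,.175-xu*sn-depth*c]
place([.0005,-.011,.0715],tgt(.186,.010),.229)
```

```text
t 35.68 pos [ 0.602  -0.0104  0.1603] rpy [-3.111 -0.037  0.235] F [0.6 0.9 0.1]
TCP target [ 0.6017 -0.0064  0.1584] SHIFT [ 0.0006 -0.0038  0.002 ] TURN 0.006
```

View pics/w39.png

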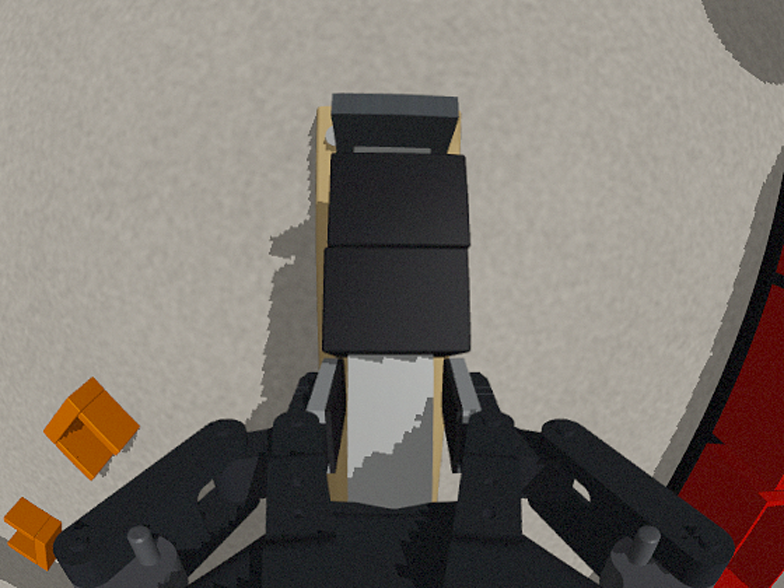

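Run:
```python
from h import *
import h
w=cam("wrist"); save(w["color"],"w40",(220,55,350,260),4)
def onp(u,v,hh):
    d=ray(w,u,v); O=np.r_[U,.175]+nrm*hh; k=((O-w["C"])@nrm)/(d@nrm); p=w["C"]+k*d
    return ((p-O)@np.r_[T*np.cos(np.radians(25)),-np.sin(np.radians(25))])
u=393/1.4
print("stop base",onp(u,148/1.4,0),"stop top inner",onp(u,115/1.4,.022),"clip1 top downhill",onp(u,153.5/1.4,.012),"seam",onp(u,246/1.4,.012),"clip2 uphill top",onp(u,352/1.4,.012))
```

```text
stop base 0.2537160028121714 stop top inner 0.25407645488203806 clip1 top downhill 0.2452790435232179 seam 0.21359713208019362 clip2 uphill top 0.1813535728006122
```

View pics/w40.png

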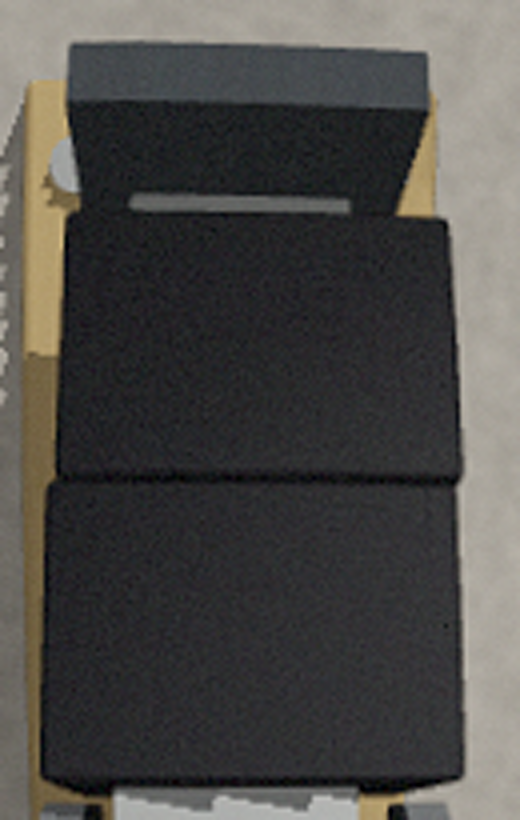

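>>> drive_tool(
  moves="0 -0.002 0.001 0;0 -0.004 0.002 0;0 -0.006 0.003 0;0 -0.006 0.003 0;0 -0.006 0.003 0",
)

```text
time: 36.15
position: [0.6007, -0.0046, 0.1576]
orientation: [-3.111, -0.037, 0.235]
wrist_force: [-0.0, 0.5, -0.5]
width: 0.0345
```

>>> drive_tool(
  moves="0 -0.001 0.0005 0;0 -0.001 0.0005 0;0 -0.001 0.0005 0",
)

```text
time: 36.4
position: [0.6005, -0.0035, 0.1571]
orientation: [-3.111, -0.037, 0.235]
wrist_force: [0.3, 0.6, 0.5]
width: 0.0344
```

```bash
cat > gap.py <<'E'
from h import *
import sys
w=cam("wrist"); save(w["color"],sys.argv[1],(220,55,350,260),4)
s,R=tool(); print(s["time"],s["position"].round(4),s["wrist_force"].round(1))
E
python3 gap.py w41
```

```text
36.45 [ 0.6005 -0.0036  0.1571] [ 0.3 -0.6 -0.5]
```

View pics/w41.png

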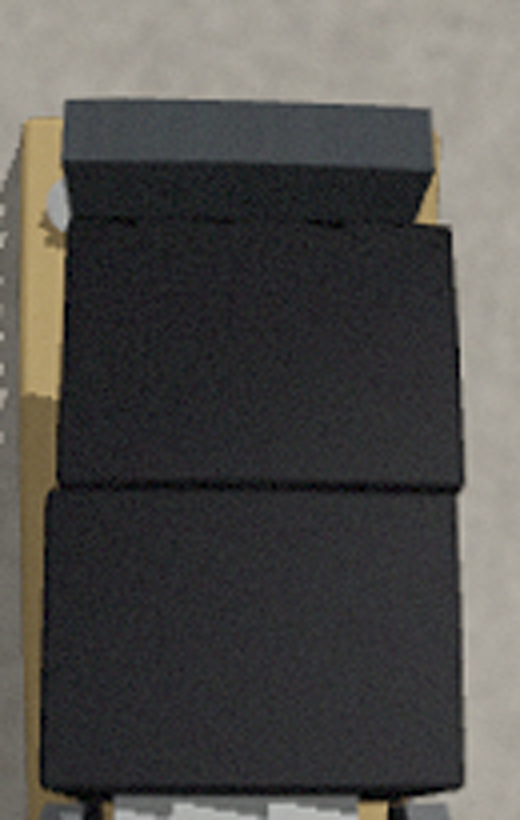

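>>> drive_tool(
  moves="0 -0.001 0.0005 0;0 -0.001 0.0005 0;0 -0.001 0.0005 0",
)

```text
time: 36.7
position: [0.6002, -0.0025, 0.1566]
orientation: [-3.111, -0.037, 0.235]
wrist_force: [0.7, 0.2, -0.2]
width: 0.0346
```

>>> drive_tool(
  moves="0 -0.001 0.0005 0;0 -0.001 0.0005 0;0 -0.001 0.0005 0",
)

```text
time: 36.95
position: [0.6002, -0.0022, 0.1564]
orientation: [-3.112, -0.037, 0.235]
wrist_force: [0.1, -1.1, 1.9]
width: 0.0345
```

```bash
python3 gap.py w42
```

```text
37.0 [ 0.6002 -0.0022  0.1564] [ 0.1 -1.8  1.2]
```

View pics/w42.png

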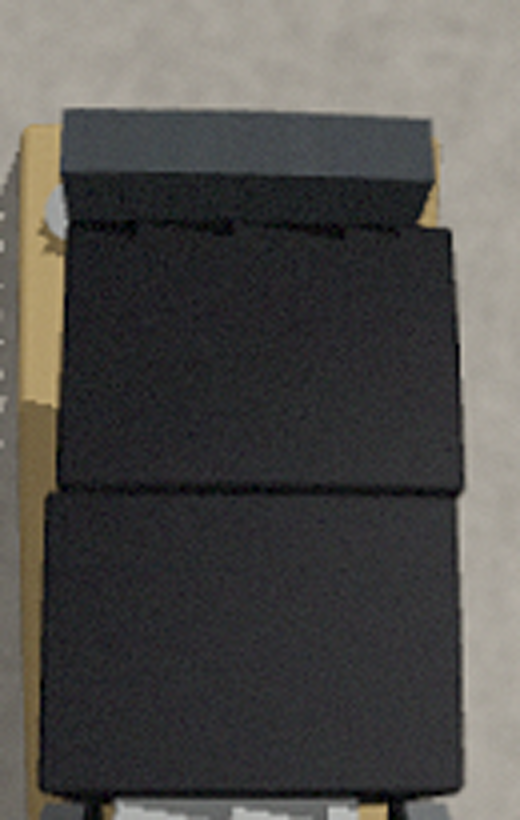

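Run:
```python
from h import *
w=cam("wrist"); s,R=tool(); print(s["wrist_force"].round(1),s["time"])
def onp(u,v,hh):
    d=ray(w,u,v); O=np.r_[U,.175]+nrm*hh; k=((O-w["C"])@nrm)/(d@nrm); p=w["C"]+k*d
    return ((p-O)@np.r_[T*np.cos(np.radians(25)),-np.sin(np.radians(25))])
for uu,a,b,c,d in [(150,174,224,491,794),(350,177,227,493,792)]:
    u=220+uu/4; print([round(onp(u,55+v/4,hh),4) for v,hh in [(a,.022),(b,.012),(c,.012),(d,.012)]])
```

```text
[-0.5 -1.7  1.9] 37.05
[np.float64(0.2544), np.float64(0.2533), np.float64(0.2215), np.float64(0.1894)]
[np.float64(0.2549), np.float64(0.2539), np.float64(0.222), np.float64(0.19)]
```

>>> drive_tool(
  moves="0 -0.0012 0.0006 0;0 -0.0012 0.0006 0;0 -0.0012 0.0006 0",
)

```text
time: 37.3
position: [0.6001, -0.002, 0.1563]
orientation: [-3.113, -0.038, 0.234]
wrist_force: [-2.1, -2.6, 3.6]
width: 0.0344
```

>>> drive_tool(
  moves="0 0.004 -0.002 0;0 0.012 -0.006 0;0 0.022 -0.012 0;0 0.022 -0.03 0;0 0.022 -0.06 0;0 0.022 -0.09 0;0 0.022 -0.11 0;0 0.022 -0.11 0",
)

```text
time: 37.97
position: [0.6045, -0.0293, 0.2715]
orientation: [-3.116, -0.048, 0.233]
wrist_force: [0.4, -0.8, 0.4]
width: 0.0343
```

Run:
```python
from h import *
w=cam("wrist"); save(w["color"],"w43",(180,0,380,200),4)
t=cam("top"); save(t["color"],"t43",(245,155,345,210),8)
s=cam("side"); save(s["color"],"s43",(200,140,360,260),5)
print(tool()[0]["time"])
```

```text
38.1167
```

View pics/w43.png

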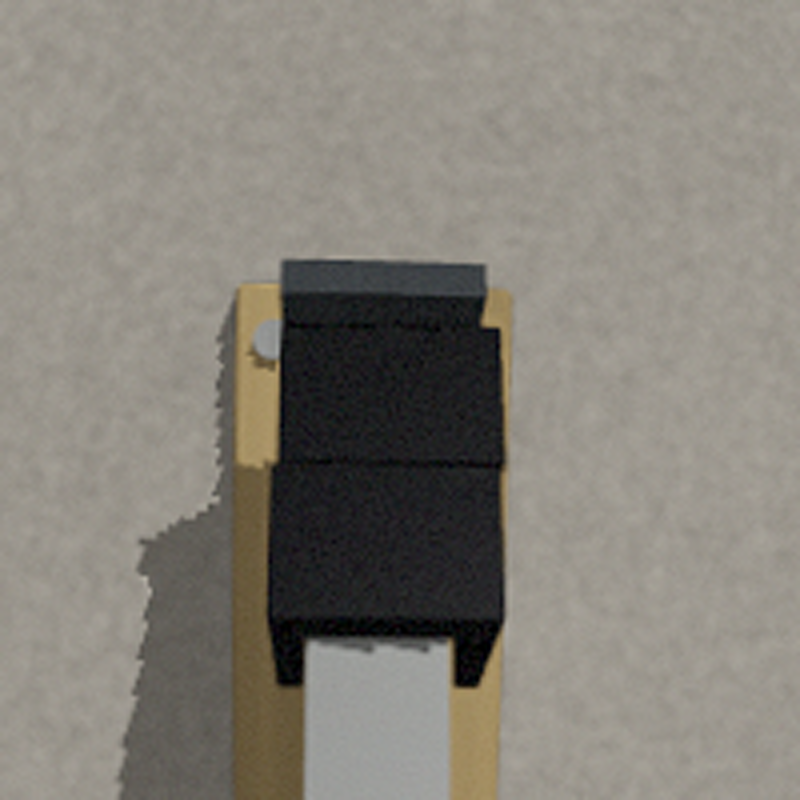

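View pics/s43.png

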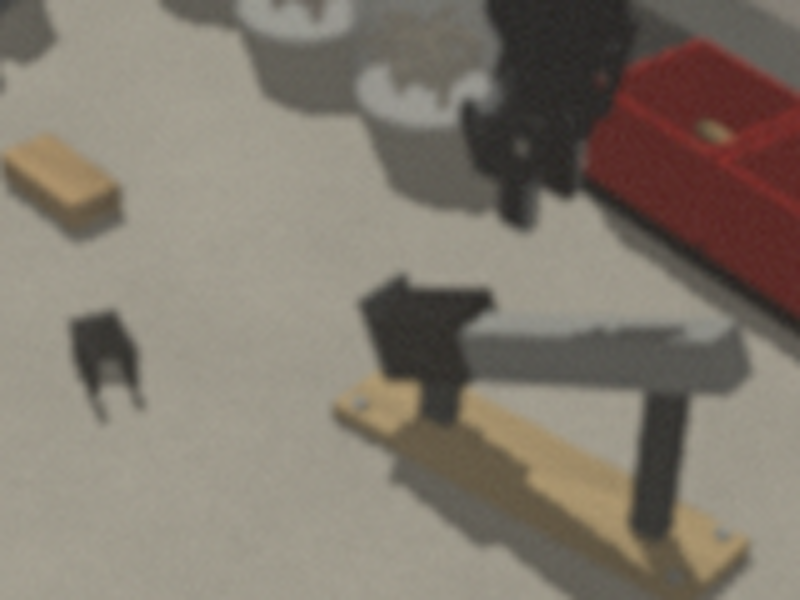

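Run:
```python
from h import *
w=cam("wrist"); s,R=tool()
def onp(u,v,hh):
    d=ray(w,u,v); O=np.r_[U,.175]+nrm*hh; k=((O-w["C"])@nrm)/(d@nrm); p=w["C"]+k*d
    return ((p-O)@np.r_[T*np.cos(np.radians(25)),-np.sin(np.radians(25))])
u=180+385/4; print([round(onp(u,v/4,hh),4) for v,hh in [(296,.022),(327,.012),(464,.012),(620,.012),(641,0)]],s["wrist_force"].round(1))
print(ctrl.sign_off())
```

```text
[np.float64(0.2566), np.float64(0.2557), np.float64(0.225), np.float64(0.1937), np.float64(0.1937)] [ 0.1 -0.2  0.2]
the job is handed in; nothing more can be done
None
```

Both wide clips are astride the bar, open side down. The lower one is against the end stop and the other is right behind it. I handed the job in at about 38 s of the 72 s allowed.

**How it was done:** The tool cannot tilt, so I tipped each clip upright. I gripped only the corner of the leg ends and dragged the clip along the bench until it could stand on its legs. Then I regripped it, lowered it over the bar and let go. Both clips stuck part-way, so I pushed them home along their legs with the fingers straddling the bar.

**Last checks, all from the wrist camera or force sensor:**
- **Stop:** the gap to the stop measured 1 mm or less along the bar, which is within the camera's accuracy.
- **Between the clips:** the clip ends came out about 31 mm apart, against 32 mm true length, so the clips are touching.
- **Final push:** the clips stopped moving while the measured force rose to about 5 N, then I backed the arm clear.
- **Bystanders:** the narrow clip was in place in the last side view, and I saw nothing else disturbed.

**What failed or disagreed:**
- **Early tipping tries:** the first ways of tipping the first clip did not work. One pressed it on the chute's base plate edge and the bench together, and the wrist force reached about 55 N. Another try pressed it on the bench with about 44 N. The bar and stop saw only light contact.
- **Clip slipped in the grip:** it once swung back while being carried, so I tipped it again.
- **Camera mismatch:** the wrist camera read the stop at 254–257 mm instead of 250 mm, and put the bar about 4 mm sideways of the top camera's reading. I relied on distances measured within the wrist picture.

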